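# Book a carton into the parts drawer and roll the stock wheel

## Task

Stand the loose upright carton in the free, pad-lined cell of the open parts drawer like its three fellows, and push the drawer fully shut. The drawer then holds four, so roll the knurled stock wheel by its bare edge with a fingertip, click by click, until its pointer rests at the four-pip mark. Leave the other things on the bench where they are and the cartons in the drawer standing.

Things in the scene. Friction and masses are not known exactly. Their poses are not given: they have to be found in the camera images.
- carton_center (a point): Centre of the loose plain cardboard carton to put away: it stands upright on the bench, 45 x 30 x 60 mm (its own x, y, z), about 0.12 kg. Its twins are already in the drawer. z is up; its 45 mm x direction runs across its two narrow faces (30 mm wide, 60 mm high).
- carton: The same carton; origin at the centre of its underside.
- pad_top (a point): Centre of the upper face of the black rubber pad (122 x 34 x 6 mm) lining the one free cell of the open drawer, 20 mm above the bench. x runs along the cell into the cabinet, y across it, z up. The pad is loose but fits its cell and travels with the drawer.
- stock0: One of three cartons (45 x 30 x 60 mm) that stand in the other three cells, at mid-length, their 45 mm along the cell; undersides 14 mm above the bench. Origin at the centre of its underside.
- stock1: As stock0.
- stock2: As stock0.
- cab: Grey cabinet fixed to the bench, 190 mm wide, 170 mm deep, 102 mm high. Origin: middle of its front lower edge; x points into it. Its drawer starts open, standing 150 mm out, with four cells side by side, each 39 mm wide (y) and 136 mm long (x), between 3 mm walls whose tops are 52 mm above the bench. While open, the cells stand wholly in front of the cabinet.
- drawer_pull (a point): Middle of the front face of the aluminium pull (80 mm wide, 10 mm high) on the drawer's front, 72 mm above the bench. x points into the cabinet, the way to push it shut; z up. The pull stands 12 mm out from the blue front panel (186 mm wide, 10 to 80 mm above the bench), and its face ends 12 mm in front of the cabinet when shut.
- drawer (a joint): Travel of the drawer: 0 as it starts, fully open; 0.150 (m) fully shut against its stop. Needs about 2 N to slide, stays where it is left.
- wheel_axis (a point): On the upright axis of the black knurled thumbwheel, at mid-thickness, 24 mm above the bench. The wheel lies flat: 20 mm thick (14 to 34 mm above the bench), radius 48 mm over its 24 ribs, 3 mm proud with 8 mm gaps: a finger's corner or edge caught between ribs drives it, a flat one may slip. The axes are the holder's and do not turn: x points from the bare edge to the back of the holder, z up.
- wheelbase: Fixed aluminium holder of the wheel, 38 mm high, behind and beside it (beyond x = -17 mm, from 55 to 100 mm off in y; its inner corners come to 53 mm from the axis). The rim on the -x side is bare and open. A fixed steel cap (radius 18 mm, top 44 mm up) covers the middle. Pips on the holder mark places one to six, 30 degrees apart; a white bar on the wheel points at the one set. Origin on the axis, at the bench.
- wheel (a joint): Wheel angle (rad), counter-clockwise from above. 0 = pointer at one pip (75 degrees clockwise of the holder's x axis); each click adds 0.5236, so four pips = 1.571, six = 2.618, stops just past both ends. To increase, the bare front edge moves to the holder's -y. Let go, it springs into the nearest click; about 1.5 N at the rim moves it over. It starts at one, two or three pips.
- spraycan: Bystander: spray can, 52 mm diameter, 150 mm tall, upright; origin at the centre of its underside. Leave it where it is.
- flatbox: Bystander: flat carton 85 x 55 x 34 mm; origin at the centre of its underside. Leave it where it is.
- tape: Bystander: roll of clear tape, 96 mm diameter, 24 mm high; origin at the centre of its underside. Leave it where it is.
- sprocket: Bystander: small steel sprocket lying flat, 90 mm diameter, 10 mm high; origin at the centre of its underside. Leave it where it is.
- bearing: Bystander: ball bearing ring, 52 mm diameter, 15 mm high; origin at the centre of its underside. Leave it where it is.
- piston: Bystander: small aluminium engine piston standing on the bench, 46 mm diameter, 42 mm high; origin at the centre of its underside. Leave it where it is.
There are look-alikes about, which are no part of the job. What is shaped like the carton but red is not meant. Leave any purple look-alike of the stock2 alone.

How it is judged:
By the outcome, as a careful person would: the job done as asked, in the order asked, and still so for the second after the job is handed in, with the robot touching nothing.
It also fails if it takes over 64 s, if anything falls off the work surface, if the arm or the gripper's body presses on something with over 40 N, if the wrist force passes 120 N, or if a joint passes its speed limit or range.

## Robot

A 6-joint arm with a two-finger parallel gripper is mounted at the origin on the work surface. World frame = base frame: x ahead of the robot, y to its left, z up, the work surface at z = 0. Lengths are in m, angles in rad, forces in N, time in s.
With the tool pointing down it reaches from about 0.375 to 0.975 m from the base axis. Payload 3.8 kg.
Tool frame: the origin (TCP) lies at the very end of the fingers, on their centre line; the grasp point (between the pads) lies robot.hold_point_z behind it (robot.hold_point_z is the distance from the TCP to the grasp point, in m); z points along the fingers, x is the direction in which the jaws open and shut, and the axes are right-handed (so a half turn about z gives the same grasp; the last joint's range is limited). The gripper opens to 85 mm and grips with 20 to 120 N. Pads are 22 mm wide; open, the fingers measure 114 mm over their backs; the gripper's body (76 mm by 85 mm) begins 54 mm behind the grasp point. The pads swing forward as they close: fully open they stand 13 mm farther back than shut.
Start: joints at [1.107, 0.264, 1.604, -0, 1.274, -0.037], TCP at [0.279, 0.614, 0.231] pointing down, gripper open.
Joint ranges: [-2.63, 2.63], [-0.94, 2.18], [0.31, 2.57], [-1.31, 4.45], [0, 2.66], [-2.55, 2.55]. Speed limits (rad/s): [2.57, 2.57, 3.14, 3.14, 3.14, 3.14].

## Interface

Orientations are given as a unit quaternion [w, x, y, z].
In Python, from bench import robot gives the robot as it stands.
- The arm moves only by the tool drive_tool, never from a script. Its argument "series" is a list of rows, each an object with "angular": the turn, a rotation vector about the world's x, y, z in degrees, a list of three; "dp": the shift along the world's x, y, z in m, a list of three; "hand": the closure in counts, from 0 (fully open) to 255 (shut). A call has 1 to 8 rows; each row shifts and turns the pose as measured when the row begins; what a row does not reach is not made up. A row lasts 1/8 s, in which the tool goes at most 62.5 mm and 10.7 degrees, less where a joint would pass 70% of its speed; a pose out of reach is approached as far as the arm can. A call with a gripper value outside its range is refused whole. The fingers move at their own pace and stop on an object; "force" is the grip in N (left out, the last holds). Time passes only in rows, so rows that do not move let the fingers close. It gives the time, the measured TCP pose, the force and the opening at its end, in the units of the state.
- robot.get_state(): the state, without advancing time (a new reading comes with each control period).
- robot.grab_frame(name): name is "side" or "top" or "wrist"; returns a dict with "img" (420x560x3 uint8, red, green, blue), "K" (3x3 intrinsics, pixels), "dist" ([k1, k2, p1, p2, k3] as OpenCV has them; the pictures are not rectified), "R" (3x3) and "t" (3): a world point X has camera coordinates R X + t; the wrist camera has in their place "T_tool_cam" (4x4, takes a point from camera to tool coordinates, whose origin is the TCP and whose axes are the tool frame's). Camera axes: x right, y down, z forward; pixel columns grow to the right and rows downward; lengths in m; the calibration is good to about 2 mm. A picture is of the moment at which its call begins: read the wrist's pose just before it. There is no depth.
- robot.close_job(): hands the job in, once; it reports no verdict.
The state is a dict: "time_s": time; "q": joint angles; "joint_vel": joint speeds; "joint_efforts": joint torques, N m; "tcp_pos": TCP position; "ee_rot": TCP orientation; "ft_force": force on the tool from outside, world axes, zero at the start; "moment": the same for the moment, N m; "grip_width": finger opening in m.
Only numpy, scipy, OpenCV 4.12 (cv2) and the standard library are available. Lean on these libraries where they do the work, as an engineer would, in place of code of your own. Each camera call takes 0.05 s, during which the arm holds its last target. There are 200 camera calls.

## Working session

There is one attempt and no reset: what is moved stays moved. The work goes in short steps, Python scripts to look and compute and a tool call to move; the robot and the scene stay as the last step left them, time stands still between calls to the robot, and variables do not carry over. Pictures are saved under pics/ and viewed, about 8 in all and at most 12, crops included, and the job is handed in when it is done.

Besides the shell and the picture viewer there is one more tool, called after "Emit:" as name(argument=value, ...) on one line, values as JSON. drive_tool: Moves the arm, as the interface text tells. Its arguments: {"type":"object","properties":{"series":{"type":"array","items":{"type":"object","properties":{"angular":{"type":"array","items":{"type":"number"}},"dp":{"type":"array","items":{"type":"number"}},"hand":{"type":"number"}}}},"force":{"type":"number"}},"required":["series"]}

```bash
ls; mkdir -p pics; python3 - <<'E'
from bench import robot
import cv2,pickle
s=robot.get_state();print(s, robot.hold_point_z)
d={}
for n in("top","side"):
    f=robot.grab_frame(n);d[n]=f
    cv2.imwrite(f"pics/{n}0.png",cv2.resize(f["img"][:,:,::-1],(800,600),interpolation=cv2.INTER_CUBIC))
pickle.dump(d,open("f0.pkl","wb"))
E
```

```text
pics
{'time_s': 0.0, 'q': array([ 1.10709330e+00,  2.64754378e-01,  1.60536733e+00,  1.74894458e-05,
        1.27369752e+00, -3.69125489e-02]), 'joint_vel': array([-0.00058471, -0.00137793,  0.00024166, -0.00032072,  0.00123508,
       -0.00041415]), 'joint_efforts': array([-5.94503344e-04, -5.15101612e+01, -3.67313898e+01, -2.91177466e-04,
        1.29959401e-02, -4.18195168e-05]), 'tcp_pos': array([0.27909611, 0.61379982, 0.2299648 ]), 'ee_rot': array([ 5.60494027e-04,  8.40819314e-01,  5.41314735e-01, -9.61934279e-04]), 'ft_force': array([0.66061486, 0.33502713, 0.70532335]), 'moment': array([-0.01242507,  0.01964469, -0.01355749]), 'grip_width': 0.08553442863565604} 0.0187
```

View pics/top0.png

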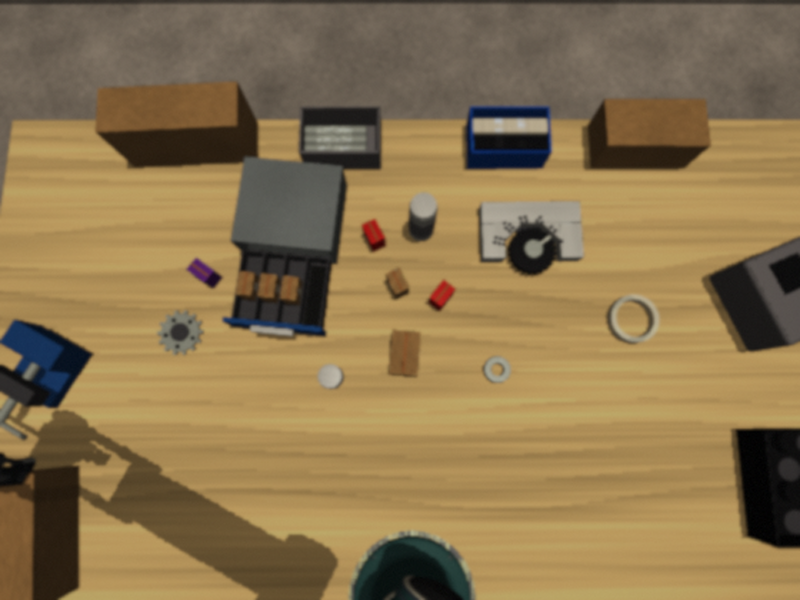

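View pics/side0.png

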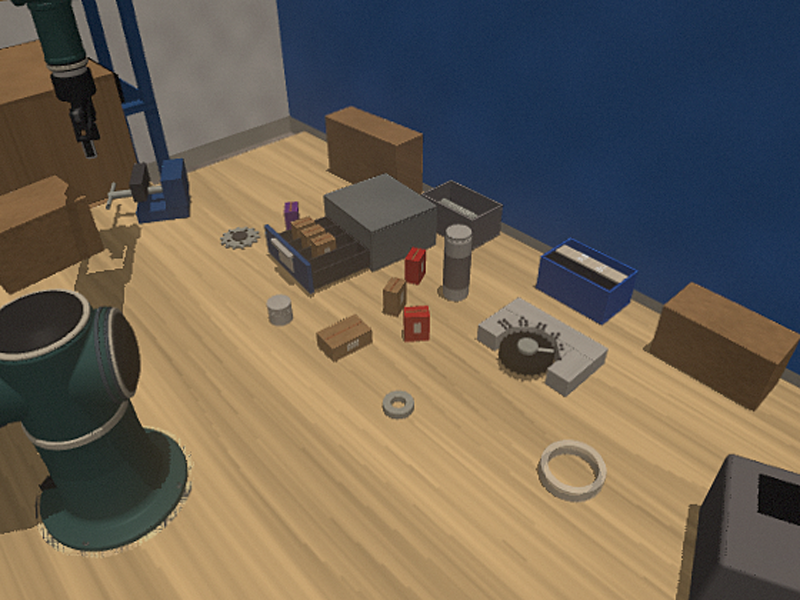

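The top view shows the drawer's free cell at right (317,285). The loose brown carton is at (398,283) between two red look-alikes, and the wheel is at (532,248) with its pointer to the upper right. The side view agrees.

```bash
cat >h.py <<'E'
import numpy as np,cv2,pickle
from scipy.spatial.transform import Rotation as Ro
def RT(f,s=None):
    if "R" in f: return np.array(f["R"]),np.array(f["t"]).ravel()
    w,x,y,z=s["ee_rot"]; Rt=Ro.from_quat([x,y,z,w]).as_matrix()
    T=np.eye(4);T[:3,:3]=Rt;T[:3,3]=s["tcp_pos"]
    M=np.linalg.inv(T@np.array(f["T_tool_cam"])); return M[:3,:3],M[:3,3]
def p2w(f,uv,z,s=None):
    R,t=RT(f,s); n=cv2.undistortPoints(np.array(uv,float).reshape(-1,1,2),np.array(f["K"]),np.array(f["dist"])).reshape(-1,2)
    d=np.c_[n,np.ones(len(n))]@R; c=-R.T@t
    z=np.broadcast_to(z,len(n)); return c+d*((z-c[2])/d[:,2])[:,None]
def w2p(f,X,s=None):
    R,t=RT(f,s); return cv2.projectPoints(np.array(X,float).reshape(-1,1,3),cv2.Rodrigues(R)[0],t,np.array(f["K"]),np.array(f["dist"]))[0].reshape(-1,2)
E
python3 - <<'E'
from h import *
d=pickle.load(open("f0.pkl","rb"));f=d["top"];np.set_printoptions(precision=4,suppress=True)
print("cam",-f["R"].T@f["t"])
pts={"carton top":((398,279),.06),"pull":((272,331),.072),"panelL":((226,322),.08),"panelR":((325,332),.08),"cabFL":((234,244),.102),"cabFR":((335,260),.102),"cabBL":((246,158),.102),"cabBR":((345,166),.102),"st0":((246,284),.074),"st1":((267,286),.074),"st2":((290,289),.074),"hub":((535,247),.044),"point":((550,238),.034),"flat":((405,352),.034),"red1":((372,233),.06),"red2":((440,293),.06),"can":((423,203),.15),"holdBL":((480,205),.038),"holdBR":((581,202),.038),"tip_sprocket":((181,332),.01)}
for k,(uv,z) in pts.items(): print(k,p2w(f,[np.array(uv)*.7],z)[0])
E
```

```text
cam [0.3418 0.0136 1.142 ]
carton top [0.5829 0.0228 0.06  ]
pull [0.4819 0.2576 0.072 ]
panelL [0.498  0.3417 0.08  ]
panelR [0.4786 0.1578 0.08  ]
cabFL [0.6415 0.3279 0.102 ]
cabFR [0.6101 0.1392 0.102 ]
cabBL [0.8125 0.3137 0.102 ]
cabBR [0.7956 0.1235 0.102 ]
st0 [0.5712 0.3097 0.074 ]
st1 [0.5672 0.2699 0.074 ]
st2 [0.5613 0.2264 0.074 ]
hub [ 0.6501 -0.2472  0.044 ]
point [ 0.6714 -0.2804  0.034 ]
flat [0.4453 0.01   0.034 ]
red1 [0.6748 0.0733 0.06  ]
red2 [ 0.5552 -0.0573  0.06  ]
can [ 0.7032 -0.0233  0.15  ]
holdBL [ 0.7395 -0.142   0.038 ]
holdBR [ 0.7453 -0.3459  0.038 ]
tip_sprocket [0.4888 0.4508 0.01  ]
```

Emit:
drive_tool(series=[{"dp": [0.025, -0.049, 0.005], "angular": [0, 0, -5], "hand": 0}, {"dp": [0.025, -0.049, 0.005], "angular": [0, 0, -5], "hand": 0}, {"dp": [0.025, -0.049, 0.005], "angular": [0, 0, -5], "hand": 0}, {"dp": [0.025, -0.049, 0.005], "angular": [0, 0, -5], "hand": 0}, {"dp": [0.025, -0.049, 0.005], "angular": [0, 0, -5], "hand": 0}, {"dp": [0.025, -0.049, 0.005], "angular": [0, 0, -5], "hand": 0}, {"dp": [0.025, -0.049, 0.005], "angular": [0, 0, -5], "hand": 0}, {"dp": [0.025, -0.049, 0.005], "angular": [0, 0, -5], "hand": 0}])

```text
time_s: 1.1
tcp_pos: [0.4792, 0.2112, 0.2653]
ee_rot: [0.001, 0.977, 0.214, -0.004]
ft_force: [0.6, 0.7, -0.1]
grip_width: 0.0858
```

```bash
python3 - <<'E'
from bench import robot
from h import *
np.set_printoptions(precision=4,suppress=True)
s=robot.get_state();f=robot.grab_frame("wrist");pickle.dump((s,f),open("w1.pkl","wb"))
print(s["time_s"],s["tcp_pos"],s["ee_rot"],f["T_tool_cam"],f["K"])
cv2.imwrite("pics/w1.png",f["img"][:,:,::-1])
R,t=RT(f,s)
print(-R.T@t, p2w(f,[[0,0],[560,0],[560,420],[0,420],[280,210]],.06,s))
E
```

```text
1.1 [0.4792 0.2112 0.2653] [ 0.001   0.9768  0.2139 -0.0043] [[ 1.      0.0012  0.0003  0.0007]
 [-0.0012  0.9497  0.313  -0.08  ]
 [ 0.0001 -0.313   0.9497 -0.1427]
 [ 0.      0.      0.      1.    ]] [[364.0091   0.     274.6696]
 [  0.     364.0091 207.4812]
 [  0.       0.       1.    ]]
[0.4475 0.2846 0.408 ] [[ 0.1996  0.2502  0.06  ]
 [ 0.635   0.4503  0.06  ]
 [ 0.9348  0.0753  0.06  ]
 [ 0.2946 -0.2279  0.06  ]
 [ 0.4988  0.179   0.06  ]]
```

View pics/w1.png

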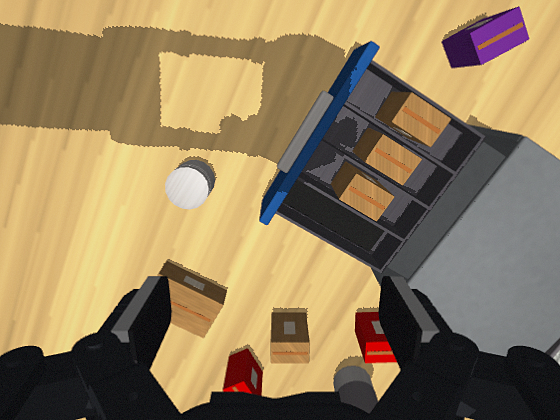

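```bash
python3 - <<'E'
from h import *
np.set_printoptions(precision=4,suppress=True)
s,f=pickle.load(open("w1.pkl","rb"))
C=p2w(f,[(271,339),(310,339),(309,362),(271,361)],.06,s);print("carton",C,C.mean(0),np.linalg.norm(C[1]-C[0]),np.linalg.norm(C[2]-C[1]),np.degrees(np.arctan2(*(C[1]-C[0])[1::-1])),np.degrees(np.arctan2(*(C[2]-C[1])[1::-1])))
P=p2w(f,[(263,222),(376,43)],.08,s);print("panel",P,np.linalg.norm(P[1]-P[0]))
S=p2w(f,[(366,193),(394,150),(417,117)],.074,s);print("stocks",S)
print("pull",p2w(f,[(280,170),(323,93)],.077,s))
# cab-frame ticks for the free cell, check 
a=np.radians(-6);X=np.array([np.cos(a),np.sin(a),0]);Y=np.array([-X[1],X[0],0])
print("free",S[0]-.042*Y, S[1]-.084*Y,S[2]-.126*Y)
img=f["img"][:,:,::-1][30:290,250:510]
cv2.imwrite("pics/w1c.png",cv2.resize(img,(600,600),interpolation=cv2.INTER_CUBIC))
E
```

```text
carton [[0.5554 0.0334 0.06  ]
 [0.5958 0.0524 0.06  ]
 [0.6092 0.0229 0.06  ]
 [0.5683 0.0052 0.06  ]] [0.5822 0.0285 0.06  ] 0.044623346407709194 0.03235919267141298 25.153850960661277 -65.50799005509748
panel [[0.4862 0.1671 0.08  ]
 [0.5061 0.3505 0.08  ]] 0.18446662616633733
stocks [[0.5637 0.2333 0.074 ]
 [0.5669 0.28   0.074 ]
 [0.5705 0.3141 0.074 ]]
pull [[0.4797 0.2196 0.077 ]
 [0.4848 0.297  0.077 ]]
free [0.5593 0.1915 0.074 ] [0.5582 0.1964 0.074 ] [0.5573 0.1888 0.074 ]
```

View pics/w1c.png

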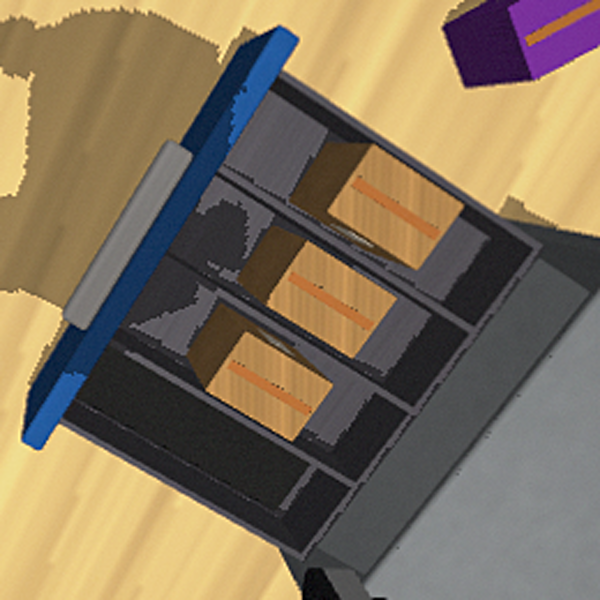

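The wrist view shows the loose carton's top at (290,350) with yaw about 25°. The crop shows the free cell with its black pad as the nearest cell. Next I move above the carton and look again with the arm stationary.

Emit:
drive_tool(series=[{"dp": [0.026, -0.046, -0.012]}, {"dp": [0.026, -0.046, -0.012]}, {"dp": [0.026, -0.046, -0.012]}, {"dp": [0.02, -0.035, -0.012]}, {"dp": [0.0, 0.0, 0]}, {"dp": [0, 0, 0]}])

```text
schema error: expected keys angular, dp, hand
```

```bash
python3 - <<'E'
from bench import robot
from h import *
np.set_printoptions(precision=4,suppress=True)
s=robot.get_state();f=robot.grab_frame("wrist");pickle.dump((s,f),open("w2.pkl","wb"))
print(s["time_s"],s["tcp_pos"],s["ee_rot"])
cv2.imwrite("pics/w2.png",f["img"][:,:,::-1])
E
```

```text
1.15 [0.4823 0.2053 0.2661] [ 0.0039  0.9775  0.2109 -0.0032]
```

View pics/w2.png

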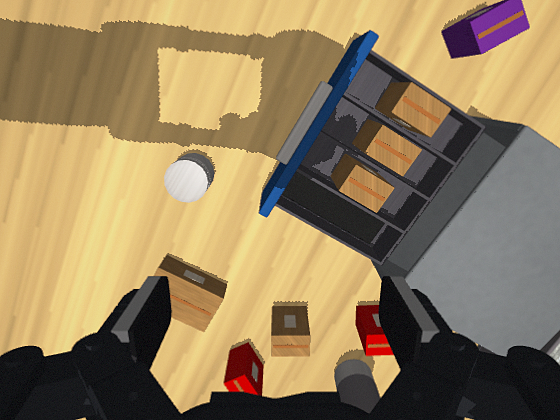

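The move was refused because every row needs all three keys. This frame shows the same scene with the arm settled and the carton top near (290,343). I'll resend the move.

Emit:
drive_tool(series=[{"dp": [0.026, -0.046, -0.012], "angular": [0, 0, 0], "hand": 0}, {"dp": [0.026, -0.046, -0.012], "angular": [0, 0, 0], "hand": 0}, {"dp": [0.026, -0.046, -0.012], "angular": [0, 0, 0], "hand": 0}, {"dp": [0.02, -0.035, -0.012], "angular": [0, 0, 0], "hand": 0}, {"dp": [0, 0, 0], "angular": [0, 0, 0], "hand": 0}, {"dp": [0, 0, 0], "angular": [0, 0, 0], "hand": 0}])

```text
time_s: 1.95
tcp_pos: [0.5795, 0.0338, 0.2143]
ee_rot: [-0.0, 0.977, 0.214, -0.005]
ft_force: [0.6, -0.4, 0.8]
grip_width: 0.0852
```

```bash
python3 - <<'E'
from bench import robot
from h import *
np.set_printoptions(precision=4,suppress=True)
s,f=pickle.load(open("w2.pkl","rb"))
C=p2w(f,[(271,332),(309,332),(309,355),(271,355)],.06,s);print("carton w2",C.mean(0),np.degrees(np.arctan2(*(C[1]-C[0])[1::-1])))
P=p2w(f,[(262,214),(375,34)],.08,s);print("panel w2",P)
s=robot.get_state();f=robot.grab_frame("wrist");pickle.dump((s,f),open("w3.pkl","wb"))
print(s["time_s"],s["tcp_pos"],s["ee_rot"])
cv2.imwrite("pics/w3.png",f["img"][:,:,::-1])
E
```

```text
carton w2 [0.5814 0.0279 0.06  ] 24.74981759997462
panel w2 [[0.4856 0.167  0.08  ]
 [0.5067 0.3492 0.08  ]]
1.95 [0.5795 0.0338 0.2143] [-0.0003  0.9769  0.2137 -0.0048]
```

View pics/w3.png

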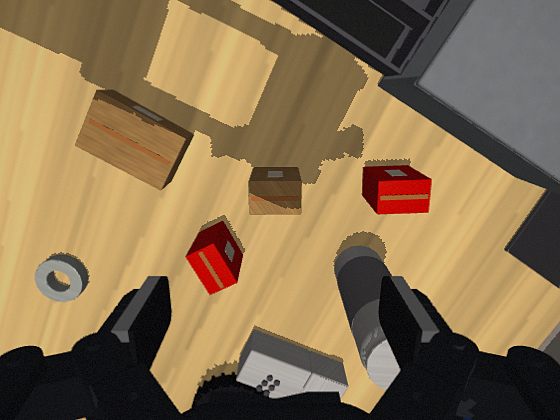

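```bash
python3 - <<'E'
from h import *
np.set_printoptions(precision=4,suppress=True)
s,f=pickle.load(open("w3.pkl","rb"))
C=p2w(f,[(249,181),(301,181),(302,214),(249,213)],.06,s);print("carton",C.mean(0),np.linalg.norm(C[1]-C[0]),np.linalg.norm(C[2]-C[1]),np.degrees(np.arctan2(*(C[1]-C[0])[1::-1])),np.degrees(np.arctan2(*(C[2]-C[3])[1::-1])),C.mean(0)-s["tcp_pos"])
print(p2w(f,[(250,167),(301,167)],0.06,s))
w,x,y,z=s["ee_rot"];print(Ro.from_quat([x,y,z,w]).as_matrix())
s,f=pickle.load(open("w2.pkl","rb"))
# free cell from w1 crop pixels (w1 pose)
s,f=pickle.load(open("w1.pkl","rb"))
q=lambda L:[(250+a*26/60,30+b*26/60) for a,b in L]
W=p2w(f,q([(352,483),(305,555),(112,345),(72,420)]),.052,s);print(W,W.mean(0))
P=p2w(f,q([(314,467),(280,515)]),.02,s);print("pad back corners",P,P.mean(0))
E
```

```text
carton [0.5829 0.026  0.06  ] 0.04363600330873434 0.029317019755917866 24.886184699109574 23.795025138281336 [ 0.0034 -0.0079 -0.1543]
[[0.5528 0.0411 0.06  ]
 [0.5912 0.0589 0.06  ]]
[[ 0.9086  0.4175 -0.0095]
 [ 0.4175 -0.9087 -0.0015]
 [-0.0093 -0.0026 -1.    ]]
[[0.6314 0.2016 0.052 ]
 [0.6305 0.1605 0.052 ]
 [0.5031 0.2137 0.052 ]
 [0.502  0.1751 0.052 ]] [0.5668 0.1877 0.052 ]
pad back corners [[0.6264 0.1936 0.02  ]
 [0.624  0.1636 0.02  ]] [0.6252 0.1786 0.02  ]
```

Emit:
drive_tool(series=[{"dp": [0.0035, -0.008, -0.02], "angular": [0, -0.5, 0], "hand": 0}, {"dp": [0, 0, -0.045], "angular": [0, 0, 0], "hand": 0}, {"dp": [0, 0, -0.03], "angular": [0, 0, 0], "hand": 0}, {"dp": [0, 0, 0], "angular": [0, 0, 0], "hand": 0}, {"dp": [0, 0, 0], "angular": [0, 0, 0], "hand": 0}])

```text
time_s: 2.62
tcp_pos: [0.5834, 0.0332, 0.1222]
ee_rot: [0.001, 0.976, 0.219, 0.003]
ft_force: [1.3, 0.1, 0.5]
grip_width: 0.0855
```

Emit:
drive_tool(series=[{"dp": [0, -0.007, 0], "angular": [0, 0, 0], "hand": 0}, {"dp": [0, 0, 0], "angular": [0, 0, 0], "hand": 0}, {"dp": [0, 0, -0.035], "angular": [0, 0, 0], "hand": 0}, {"dp": [0, 0, 0], "angular": [0, 0, 0], "hand": 0}])

```text
time_s: 3.12
tcp_pos: [0.5873, 0.0261, 0.0929]
ee_rot: [0.002, 0.976, 0.219, 0.008]
ft_force: [-0.9, 0.3, -0.4]
grip_width: 0.0852
```

```bash
python3 - <<'E'
from bench import robot
from h import *
s=robot.get_state();w,x,y,z=s["ee_rot"];print(s["time_s"],s["tcp_pos"],Ro.from_quat([x,y,z,w]).as_matrix().round(4),s["joint_vel"].round(3))
E
```

```text
3.125 [0.58732587 0.02608139 0.09290161] [[ 9.041e-01  4.269e-01  1.700e-02]
 [ 4.269e-01 -9.043e-01 -1.000e-04]
 [ 1.540e-02  7.300e-03 -9.999e-01]] [-0.004 -0.053 -0.081  0.001 -0.002  0.002]
```

Emit:
drive_tool(series=[{"dp": [-0.004, 0, -0.035], "angular": [0, 0.9, 0], "hand": 0}, {"dp": [0, 0, -0.03], "angular": [0, 0, 0], "hand": 0}, {"dp": [0, 0, 0], "angular": [0, 0, 0], "hand": 0}, {"dp": [0, 0, 0], "angular": [0, 0, 0], "hand": 0}])

```text
time_s: 3.62
tcp_pos: [0.59, 0.0256, 0.0351]
ee_rot: [0.001, 0.976, 0.218, 0.007]
ft_force: [0.5, 0.2, 0.6]
grip_width: 0.0858
```

```bash
cat >st.py <<'E'
from bench import robot
from h import *
s=robot.get_state();w,x,y,z=s["ee_rot"];M=Ro.from_quat([x,y,z,w]).as_matrix()
print(round(s["time_s"],2),s["tcp_pos"].round(4),"yaw",np.degrees(np.arctan2(M[1,0],M[0,0])).round(2),"fix tilt deg",np.degrees([-M[1,2],M[0,2]]).round(2),s["ft_force"].round(1),s["grip_width"].round(4),"q6",s["q"][5].round(2))
E
python3 st.py
```

```text
Traceback (most recent call last):
  File "st.py", line 4, in <module>
    print(round(s["time_s"],2),s["tcp_pos"].round(4),"yaw",np.degrees(np.arctan2(M[1,0],M[0,0])).round(2),"fix tilt deg",np.degrees([-M[1,2],M[0,2]]).round(2),s["ft_force"].round(1),s["grip_width"].round(4),"q6",s["q"][5].round(2))
                                                                                                                                                                                      ^^^^^^^^^^^^^^^^^^^^^
AttributeError: 'float' object has no attribute 'round'
```

Emit:
drive_tool(series=[{"dp": [-0.007, 0, -0.01], "angular": [0, 0.7, 0], "hand": 0}, {"dp": [0, 0, 0], "angular": [0, 0, 0], "hand": 0}, {"dp": [0, 0, 0], "angular": [0, 0, 0], "hand": 0}])

```text
time_s: 4.0
tcp_pos: [0.5852, 0.0256, 0.0283]
ee_rot: [0.001, 0.976, 0.218, 0.003]
ft_force: [-0.1, 0.6, 0.2]
grip_width: 0.0858
```

```bash
sed -i 's/s\["grip_width"\].round(4)/round(s["grip_width"],4)/' st.py; python3 st.py
```

```text
4.0 [0.5852 0.0256 0.0283] yaw 25.22 fix tilt deg [-0.    0.35] [-0.1  0.6  0.2] 0.0858 q6 -0.44
```

Emit:
drive_tool(force=35, series=[{"dp": [-0.001, 0, 0], "angular": [0, 0.3, 0], "hand": 255}, {"dp": [0, 0, 0], "angular": [0, 0, 0], "hand": 255}, {"dp": [0, 0, 0], "angular": [0, 0, 0], "hand": 255}, {"dp": [0, 0, 0], "angular": [0, 0, 0], "hand": 255}, {"dp": [0, 0, 0], "angular": [0, 0, 0], "hand": 255}, {"dp": [0, 0, 0], "angular": [0, 0, 0], "hand": 255}])

```text
time_s: 4.75
tcp_pos: [0.5846, 0.0256, 0.0289]
ee_rot: [0.0, 0.976, 0.218, 0.001]
ft_force: [-0.8, 0.1, 0.4]
grip_width: 0.0446
```

```bash
python3 st.py
```

```text
4.75 [0.5846 0.0256 0.0289] yaw 25.21 fix tilt deg [-0.01  0.09] [-0.8  0.1  0.4] 0.0446 q6 -0.44
```

Emit:
drive_tool(series=[{"dp": [0, 0, 0.03], "angular": [0, 0, 0], "hand": 255}, {"dp": [0, 0, 0.045], "angular": [0, 0, 0], "hand": 255}, {"dp": [0, 0, 0.045], "angular": [0, 0, 0], "hand": 255}, {"dp": [-0.005, 0.025, 0.01], "angular": [0, 0, -7], "hand": 255}, {"dp": [-0.005, 0.025, 0], "angular": [0, 0, -7], "hand": 255}, {"dp": [-0.006, 0.025, 0], "angular": [0, 0, -7], "hand": 255}, {"dp": [-0.005, 0.025, 0], "angular": [0, 0, -7], "hand": 255}, {"dp": [0, 0, 0], "angular": [0, 0, -2], "hand": 255}])

```text
time_s: 5.75
tcp_pos: [0.5585, 0.1281, 0.1588]
ee_rot: [-0.002, 0.999, -0.051, -0.002]
ft_force: [0.2, -0.8, -1.1]
grip_width: 0.0444
```

Emit:
drive_tool(series=[{"dp": [0, 0, 0], "angular": [0, 0, 0], "hand": 255}, {"dp": [0, 0, 0], "angular": [0, 0, 0], "hand": 255}])

```text
time_s: 6.0
tcp_pos: [0.5576, 0.1282, 0.1579]
ee_rot: [-0.002, 0.999, -0.051, -0.003]
ft_force: [0.6, 0.8, -2.4]
grip_width: 0.0445
```

```bash
python3 st.py;python3 - <<'E'
from bench import robot
from h import *
s=robot.get_state();f=robot.grab_frame("wrist");pickle.dump((s,f),open("w4.pkl","wb"))
cv2.imwrite("pics/w4.png",cv2.resize(f["img"][:,:,::-1],(800,600),interpolation=cv2.INTER_CUBIC))
E
```

```text
6.0 [0.5576 0.1282 0.1579] yaw -5.79 fix tilt deg [-0.22 -0.36] [ 0.6  0.8 -2.4] 0.0445 q6 0.28
```

View pics/w4.png

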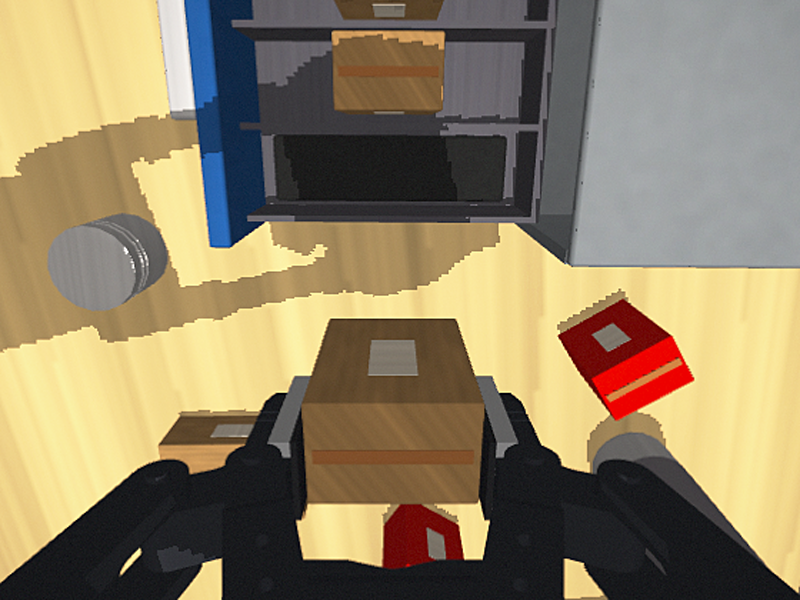

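Seen from beside the drawer, the carton hangs square in the jaws. The pad spans x 275–504 and y 136–201, the partition top is at y≈126 and the outer wall top at y≈218.

```bash
python3 - <<'E'
from h import *
np.set_printoptions(precision=4,suppress=True)
s,f=pickle.load(open("w4.pkl","rb"))
g=lambda L,z:p2w(f,np.array(L)*.7,z,s)
A=lambda v:np.degrees(np.arctan2(v[1],v[0]))
P=g([(275,135),(506,136),(503,202),(274,201)],.02);print("pad",P,P.mean(0),A(P[1]-P[0]),A(P[2]-P[3]),np.linalg.norm(P[1]-P[0]),np.linalg.norm(P[2]-P[1]))
W=g([(250,126),(535,127),(534,219),(250,218)],.052);print("walls",W,W.mean(0),A(W[1]-W[0]),A(W[2]-W[3]))
S=g([(332,31),(445,31),(443,109),(334,109)],.074);print("st2",S.mean(0),A(S[1]-S[0]),A(S[2]-S[3]))
# held carton bottom/top face check at its heights
B=g([(330,319),(459,319),(482,402),(304,402)],[.129,.129,.189,.189]);print("carton far-face corners",B)
# pull end
print("pull",g([(194,116)],.077),"panel end",g([(231,246)],.08))
E
```

```text
pad [[0.5047 0.21   0.02  ]
 [0.6235 0.1976 0.02  ]
 [0.6208 0.1638 0.02  ]
 [0.4985 0.1765 0.02  ]] [0.5619 0.187  0.02  ] -5.956329700889448 -5.926146587391808 0.11940000671432761 0.033882227121723035
walls [[0.5011 0.2147 0.052 ]
 [0.6304 0.2014 0.052 ]
 [0.6292 0.1592 0.052 ]
 [0.4934 0.1732 0.052 ]] [0.5635 0.1871 0.052 ] -5.914256050601283 -5.867016986706575
st2 [0.5665 0.2294 0.074 ] -5.782272092382262 -5.736739600193888
carton far-face corners [[0.5379 0.1457 0.129 ]
 [0.5831 0.1413 0.129 ]
 [0.5818 0.1425 0.189 ]
 [0.5389 0.1466 0.189 ]]
pull [[0.4856 0.2202 0.077 ]] panel end [[0.4913 0.1658 0.08  ]]
```

Emit:
drive_tool(series=[{"dp": [0.001, 0.03, 0], "angular": [-0.2, -0.3, 0], "hand": 255}, {"dp": [0.002, 0.028, 0], "angular": [0, 0, 0], "hand": 255}, {"dp": [0, 0, 0], "angular": [0, 0, 0], "hand": 255}, {"dp": [0, 0, 0], "angular": [0, 0, 0], "hand": 255}])

```text
time_s: 6.55
tcp_pos: [0.561, 0.185, 0.1573]
ee_rot: [0.0, 0.999, -0.052, -0.001]
ft_force: [0.3, 0.1, -1.4]
grip_width: 0.0445
```

```bash
python3 st.py
```

```text
6.55 [0.561  0.185  0.1573] yaw -5.91 fix tilt deg [ 0.05 -0.1 ] [ 0.3  0.1 -1.4] 0.0445 q6 0.38
```

Emit:
drive_tool(series=[{"dp": [0, 0.0015, -0.03], "angular": [0, 0, 0], "hand": 255}, {"dp": [0, 0, -0.03], "angular": [0, 0, 0], "hand": 255}, {"dp": [0, 0, 0], "angular": [0, 0, 0], "hand": 255}, {"dp": [0, 0, 0], "angular": [0, 0, 0], "hand": 255}])

```text
time_s: 7.05
tcp_pos: [0.5624, 0.183, 0.098]
ee_rot: [0.001, 0.999, -0.053, 0.001]
ft_force: [0.1, -0.2, -0.2]
grip_width: 0.0446
```

```bash
python3 st.py
```

```text
7.05 [0.5624 0.183  0.098 ] yaw -6.09 fix tilt deg [0.07 0.06] [ 0.1 -0.2 -0.2] 0.0446 q6 0.38
```

Emit:
drive_tool(series=[{"dp": [-0.001, 0.004, 0], "angular": [0, 0, 0], "hand": 255}, {"dp": [0, 0, 0], "angular": [0, 0, 0], "hand": 255}, {"dp": [0, 0.001, -0.015], "angular": [0, 0, 0], "hand": 255}, {"dp": [0, 0, 0], "angular": [0, 0, 0], "hand": 255}])

```text
time_s: 7.55
tcp_pos: [0.5635, 0.1887, 0.0857]
ee_rot: [-0.0, 0.999, -0.053, 0.003]
ft_force: [0.4, 0.3, -1.6]
grip_width: 0.0443
```

Emit:
drive_tool(series=[{"dp": [-0.002, -0.002, -0.01], "angular": [0, 0.3, 0], "hand": 255}, {"dp": [0, 0, 0], "angular": [0, 0, 0], "hand": 255}, {"dp": [0, 0, -0.012], "angular": [0, 0, 0], "hand": 255}, {"dp": [0, 0, 0], "angular": [0, 0, 0], "hand": 255}])

```text
time_s: 8.05
tcp_pos: [0.5608, 0.1864, 0.0613]
ee_rot: [0.0, 0.999, -0.053, -0.0]
ft_force: [-0.2, -0.8, -1.8]
grip_width: 0.0445
```

```bash
python3 st.py
```

```text
8.05 [0.5608 0.1864 0.0613] yaw -6.1 fix tilt deg [ 0.01 -0.04] [-0.2 -0.8 -1.8] 0.0445 q6 0.39
```

In the cell with no contact force, about 12 mm above the pad.

Emit:
drive_tool(series=[{"dp": [0, 0, -0.006], "angular": [0, 0, 0], "hand": 255}, {"dp": [0, 0, -0.003], "angular": [0, 0, 0], "hand": 255}, {"dp": [0, 0, 0], "angular": [0, 0, 0], "hand": 255}])

```text
time_s: 8.43
tcp_pos: [0.5611, 0.1864, 0.0518]
ee_rot: [0.0, 0.999, -0.053, -0.0]
ft_force: [-0.4, -0.5, -2.1]
grip_width: 0.0448
```

Emit:
drive_tool(series=[{"dp": [0, 0, -0.002], "angular": [0, 0, 0], "hand": 255}, {"dp": [0, 0, -0.0015], "angular": [0, 0, 0], "hand": 255}, {"dp": [0, 0, 0], "angular": [0, 0, 0], "hand": 255}])

```text
time_s: 8.8
tcp_pos: [0.5617, 0.1867, 0.049]
ee_rot: [-0.0, 0.999, -0.053, 0.0]
ft_force: [0.3, 0.0, -1.7]
grip_width: 0.0443
```

```bash
python3 st.py
```

```text
8.8 [0.5617 0.1867 0.049 ] yaw -6.1 fix tilt deg [-0.01  0.05] [ 0.3  0.  -1.7] 0.0443 q6 0.39
```

Emit:
drive_tool(series=[{"dp": [0, 0, -0.0015], "angular": [0, 0, 0], "hand": 255}, {"dp": [0, 0, 0], "angular": [0, 0, 0], "hand": 255}])

```text
time_s: 9.05
tcp_pos: [0.5627, 0.1868, 0.0492]
ee_rot: [-0.0, 0.999, -0.053, 0.001]
ft_force: [-0.3, -0.1, -1.5]
grip_width: 0.0444
```

Emit:
drive_tool(series=[{"dp": [-0.001, 0, -0.003], "angular": [0, 0, 0], "hand": 255}, {"dp": [0, 0, 0], "angular": [0, 0, 0], "hand": 255}])

```text
time_s: 9.3
tcp_pos: [0.5642, 0.187, 0.0494]
ee_rot: [-0.001, 0.999, -0.053, 0.004]
ft_force: [-0.9, 0.8, -1.7]
grip_width: 0.0447
```

Emit:
drive_tool(series=[{"dp": [-0.002, 0, -0.004], "angular": [0, 0.4, 0], "hand": 255}, {"dp": [-0.001, 0, -0.001], "angular": [0, 0, 0], "hand": 255}])

```text
time_s: 9.55
tcp_pos: [0.5648, 0.1873, 0.049]
ee_rot: [-0.001, 0.999, -0.053, 0.003]
ft_force: [1.0, -0.8, -0.9]
grip_width: 0.0442
```

```bash
python3 st.py
```

```text
9.55 [0.5648 0.1873 0.049 ] yaw -6.03 fix tilt deg [-0.09  0.4 ] [ 1.  -0.8 -0.9] 0.0442 q6 0.38
```

Emit:
drive_tool(series=[{"dp": [0, 0, 0], "angular": [0, 0, 0], "hand": 60}, {"dp": [0, 0, 0], "angular": [0, 0, 0], "hand": 60}, {"dp": [0, 0, 0], "angular": [0, 0, 0], "hand": 60}, {"dp": [0, 0, 0], "angular": [0, 0, 0], "hand": 60}])

```text
time_s: 10.05
tcp_pos: [0.5635, 0.1872, 0.0471]
ee_rot: [-0.001, 0.999, -0.053, 0.002]
ft_force: [-0.3, -0.0, -0.4]
grip_width: 0.0654
```

```bash
python3 st.py
```

```text
10.05 [0.5635 0.1872 0.0471] yaw -6.04 fix tilt deg [-0.08  0.25] [-0.3 -0.  -0.4] 0.0654 q6 0.38
```

Emit:
drive_tool(series=[{"dp": [0, 0, 0.02], "angular": [0, 0, 0], "hand": 60}, {"dp": [0, 0, 0.04], "angular": [0, 0, 0], "hand": 60}, {"dp": [0, 0, 0.04], "angular": [0, 0, 0], "hand": 60}, {"dp": [-0.01, 0.005, 0.03], "angular": [0, 0, 0], "hand": 60}, {"dp": [-0.032, 0.019, 0.01], "angular": [0, 0, 0], "hand": 120}, {"dp": [-0.032, 0.019, 0], "angular": [0, 0, 0], "hand": 255}, {"dp": [-0.032, 0.019, 0], "angular": [0, 0, 0], "hand": 255}, {"dp": [-0.02, 0.015, 0], "angular": [0, 0, 0], "hand": 255}])

```text
time_s: 11.05
tcp_pos: [0.4371, 0.2661, 0.2035]
ee_rot: [-0.004, 0.998, -0.055, 0.008]
ft_force: [-0.3, 0.4, 0.4]
grip_width: 0.0002
```

Emit:
drive_tool(series=[{"dp": [0, 0, 0], "angular": [0, 0, 0], "hand": 255}, {"dp": [0, 0, 0], "angular": [0, 0, 0], "hand": 255}])

```text
time_s: 11.3
tcp_pos: [0.4369, 0.267, 0.2063]
ee_rot: [-0.005, 0.999, -0.053, 0.009]
ft_force: [0.8, -0.2, -0.4]
grip_width: 0.0001
```

```bash
python3 st.py; python3 - <<'E'
from bench import robot
from h import *
s=robot.get_state();f=robot.grab_frame("wrist");pickle.dump((s,f),open("w5.pkl","wb"))
cv2.imwrite("pics/w5.png",cv2.resize(f["img"][:,:,::-1],(800,600),interpolation=cv2.INTER_CUBIC))
E
```

```text
11.3 [0.4369 0.267  0.2063] yaw -6.1 fix tilt deg [-0.5  1.1] [ 0.8 -0.2 -0.4] 0.0001 q6 0.61
```

View pics/w5.png

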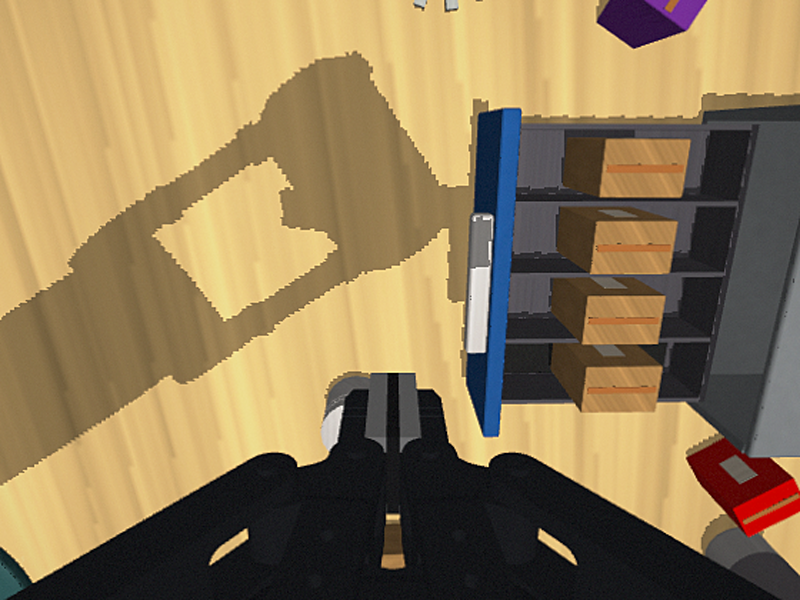

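All four cartons stand in the drawer. The pull's front edge runs from (472,215) to (467,352).

```bash
python3 - <<'E'
from h import *
np.set_printoptions(precision=4,suppress=True)
s,f=pickle.load(open("w5.pkl","rb"))
g=lambda L,z:p2w(f,np.array(L)*.7,z,s)
P=g([(472,215),(467,353)],.077);print(P,P.mean(0))
print("piston",g([(335,410)],.042),"cab front top",g([(753,125)],.052))
T=pickle.load(open("f0.pkl","rb"))["top"];print("piston top",p2w(T,[(330*.7,375*.7)],.042))
E
```

```text
[[0.4857 0.2989 0.077 ]
 [0.4782 0.2203 0.077 ]] [0.4819 0.2596 0.077 ]
piston [[0.3924 0.173  0.042 ]] cab front top [[0.6482 0.3279 0.052 ]]
piston top [[0.4017 0.1518 0.042 ]]
```

Emit:
drive_tool(series=[{"dp": [0, -0.002, -0.04], "angular": [-0.4, 1, 0], "hand": 255}, {"dp": [0, 0, -0.04], "angular": [0, 0, 0], "hand": 255}, {"dp": [0, 0, -0.03], "angular": [0, 0, 0], "hand": 255}, {"dp": [0, 0, 0], "angular": [0, 0, 0], "hand": 255}])

```text
time_s: 11.85
tcp_pos: [0.4417, 0.2633, 0.0958]
ee_rot: [-0.002, 0.998, -0.056, 0.003]
ft_force: [-0.6, -0.5, -0.4]
grip_width: -0.0001
```

```bash
python3 st.py
```

```text
11.85 [0.4417 0.2633 0.0958] yaw -6.37 fix tilt deg [-0.17  0.33] [-0.6 -0.5 -0.4] -0.0001 q6 0.6
```

Emit:
drive_tool(series=[{"dp": [-0.004, 0, -0.025], "angular": [0, 0.3, 0.3], "hand": 255}, {"dp": [0, 0, -0.012], "angular": [0, 0, 0], "hand": 255}, {"dp": [0, 0, 0], "angular": [0, 0, 0], "hand": 255}, {"dp": [0.008, -0.0008, 0], "angular": [0, 0, 0], "hand": 255}, {"dp": [0.008, -0.0008, 0], "angular": [0, 0, 0], "hand": 255}, {"dp": [0.008, -0.0008, 0], "angular": [0, 0, 0], "hand": 255}, {"dp": [0.008, -0.0008, 0], "angular": [0, 0, 0], "hand": 255}])

```text
time_s: 12.72
tcp_pos: [0.4777, 0.2617, 0.0652]
ee_rot: [-0.004, 0.999, -0.054, 0.004]
ft_force: [-1.6, 0.6, -0.7]
grip_width: 0.0001
```

```bash
python3 st.py
```

```text
12.72 [0.4777 0.2617 0.0652] yaw -6.2 fix tilt deg [-0.46  0.51] [-1.6  0.6 -0.7] 0.0001 q6 0.56
```

Emit:
drive_tool(series=[{"dp": [0.004, -0.0008, -0.005], "angular": [-0.4, 0.5, 0], "hand": 255}, {"dp": [0.008, -0.0008, -0.004], "angular": [0, 0, 0], "hand": 255}, {"dp": [0.009, -0.0009, -0.001], "angular": [0, 0, 0], "hand": 255}, {"dp": [0.009, -0.0009, -0.001], "angular": [0, 0.1, 0], "hand": 255}, {"dp": [0.009, -0.0009, -0.001], "angular": [0, 0.1, 0], "hand": 255}])

```text
time_s: 13.35
tcp_pos: [0.519, 0.257, 0.0523]
ee_rot: [0.0, 0.999, -0.054, -0.003]
ft_force: [-2.1, 0.0, 2.6]
grip_width: 0.0001
```

```bash
python3 st.py
```

```text
13.35 [0.519  0.257  0.0523] yaw -6.19 fix tilt deg [-0.01 -0.3 ] [-2.1  0.   2.6] 0.0001 q6 0.52
```

Emit:
drive_tool(series=[{"dp": [0.009, -0.0009, 0.001], "angular": [0, -0.2, 0], "hand": 255}, {"dp": [0.009, -0.0009, 0], "angular": [0, 0, 0], "hand": 255}, {"dp": [0.009, -0.0009, 0], "angular": [0, 0, 0], "hand": 255}, {"dp": [0.009, -0.0009, 0], "angular": [0, 0, 0], "hand": 255}, {"dp": [0.009, -0.0009, 0], "angular": [0, 0, 0], "hand": 255}, {"dp": [0.009, -0.0009, 0], "angular": [0, 0, 0], "hand": 255}, {"dp": [0.009, -0.0009, 0], "angular": [0, 0, 0], "hand": 255}])

```text
time_s: 14.22
tcp_pos: [0.586, 0.2497, 0.0527]
ee_rot: [0.0, 0.999, -0.054, -0.001]
ft_force: [-1.7, -0.4, 0.2]
grip_width: 0.0
```

```bash
python3 st.py
```

```text
14.22 [0.586  0.2497 0.0527] yaw -6.2 fix tilt deg [ 0.04 -0.16] [-1.7 -0.4  0.2] 0.0 q6 0.47
```

Emit:
drive_tool(series=[{"dp": [0.009, -0.0009, 0], "angular": [0, -0.1, 0], "hand": 255}, {"dp": [0.008, -0.0008, 0], "angular": [0, 0, 0], "hand": 255}, {"dp": [0.006, -0.0006, 0], "angular": [0, 0, 0], "hand": 255}, {"dp": [0.005, -0.0005, 0], "angular": [0, 0, 0], "hand": 255}, {"dp": [0.004, -0.0004, 0], "angular": [0, 0, 0], "hand": 255}])

```text
time_s: 14.85
tcp_pos: [0.6057, 0.2475, 0.0535]
ee_rot: [0.002, 0.998, -0.055, -0.016]
ft_force: [-16.3, 1.5, 11.0]
grip_width: -0.0002
```

```bash
python3 st.py
```

```text
14.85 [0.6057 0.2475 0.0535] yaw -6.31 fix tilt deg [ 0.14 -1.83] [-16.3   1.5  11. ] -0.0002 q6 0.45
```

Stopped firmly, so I back off and check with a picture.

Emit:
drive_tool(series=[{"dp": [-0.015, 0.0015, 0], "angular": [0, -1.5, 0], "hand": 255}, {"dp": [-0.03, 0.003, 0], "angular": [0, 0, 0], "hand": 255}, {"dp": [-0.03, 0.003, 0.03], "angular": [0, 0, 0], "hand": 255}, {"dp": [-0.01, 0, 0.045], "angular": [0, 0, 0], "hand": 255}, {"dp": [0, -0.02, 0.045], "angular": [0, 0, 0], "hand": 255}, {"dp": [0, -0.03, 0.02], "angular": [0, 0, 0], "hand": 255}, {"dp": [0, 0, 0], "angular": [0, 0, 0], "hand": 255}, {"dp": [0, 0, 0], "angular": [0, 0, 0], "hand": 255}])

```text
time_s: 15.85
tcp_pos: [0.5249, 0.206, 0.2003]
ee_rot: [-0.001, 0.999, -0.054, 0.005]
ft_force: [0.5, 0.0, -0.4]
grip_width: 0.0001
```

```bash
python3 st.py; python3 - <<'E'
from bench import robot
from h import *
s=robot.get_state();f=robot.grab_frame("wrist");t=robot.grab_frame("top");pickle.dump((s,f,t),open("w6.pkl","wb"))
T=cv2.resize(t["img"][80:250,130:430],(794,450),interpolation=cv2.INTER_CUBIC)
W=cv2.resize(f["img"],(397,298));
t2=cv2.resize(t["img"][130:200,320:420],(397,278),interpolation=cv2.INTER_CUBIC)
cv2.imwrite("pics/w6.png",np.vstack([cv2.resize(T,(527,298)) if 0 else np.hstack([W,cv2.resize(t["img"][80:250,130:430],(400,298))]),np.hstack([t2,np.zeros((278,400,3),np.uint8)])])[:,:,::-1])
E
```

```text
15.85 [0.5249 0.206  0.2003] yaw -6.21 fix tilt deg [-0.09  0.58] [ 0.5  0.  -0.4] 0.0001 q6 0.44
```

View pics/w6.png

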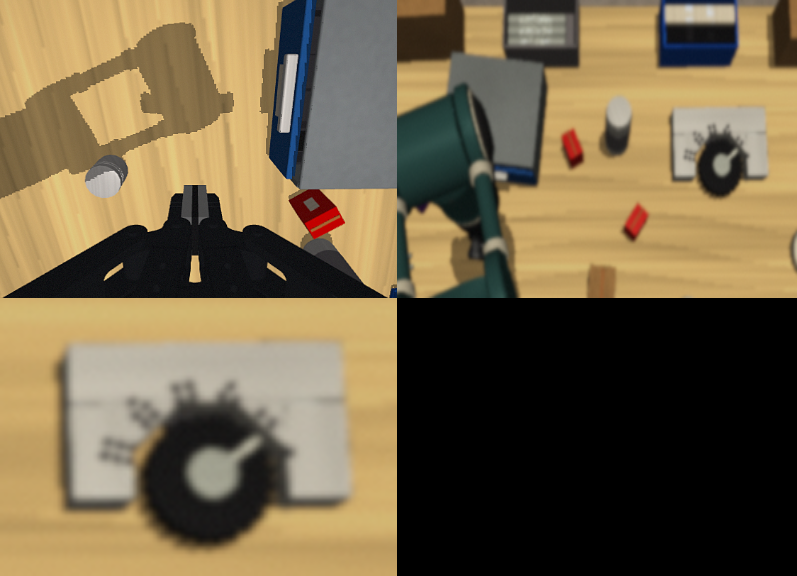

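```bash
python3 - <<'E'
from h import *
np.set_printoptions(precision=4,suppress=True)
s,f,t=pickle.load(open("w6.pkl","rb"))
g=lambda L,z:p2w(f,np.array(L)*560/397,z,s)
P=g([(285,55),(278,132)],.077);print("pull",P,P.mean(0),"panel near top",g([(270,157),(275,165)],.08),"cab front top near",g([(301,188),(316,8)],.102))
X=np.array([np.cos(np.radians(-5.9)),np.sin(np.radians(-5.9))]);print((P.mean(0)[:2]-[.482,.2596])@X)
cv2.imwrite("pics/w6c.png",cv2.resize(f["img"][0:280,360:560][:,:,::-1],(428,600)))
E
```

```text
pull [[0.6241 0.2833 0.077 ]
 [0.6166 0.2059 0.077 ]] [0.6204 0.2446 0.077 ] panel near top [[0.6067 0.1794 0.08  ]
 [0.6121 0.1694 0.08  ]] cab front top near [[0.6324 0.15   0.102 ]
 [0.6418 0.3186 0.102 ]]
0.1391753984813104
```

View pics/w6c.png

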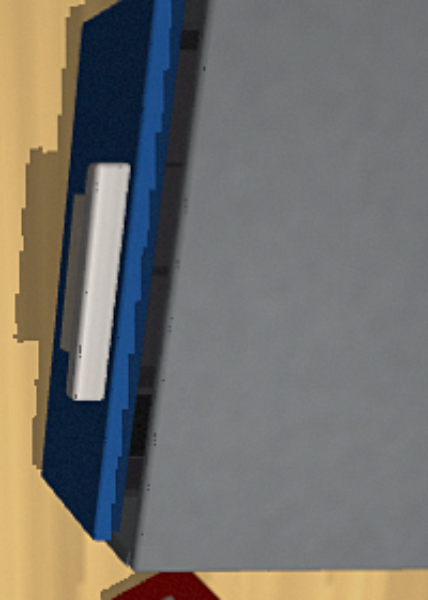

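The crop shows the drawer is not shut: dividers are visible behind the panel, leaving a gap of about 11 mm. The gripper's linkage was against the cabinet. I'll tilt the tool 25° so the fingertip leads.

Emit:
drive_tool(series=[{"dp": [0, 0.014, 0], "angular": [-0.9, -8.3, 0], "hand": 255}, {"dp": [0.01, 0.014, 0], "angular": [-0.9, -8.3, 0], "hand": 255}, {"dp": [0.01, 0.014, -0.03], "angular": [-0.9, -8.3, 0], "hand": 255}, {"dp": [0.01, 0, -0.03], "angular": [0, 0, 0], "hand": 255}, {"dp": [0.01, 0, -0.03], "angular": [0, 0, 0], "hand": 255}, {"dp": [0, 0, -0.02], "angular": [0, 0, 0], "hand": 255}, {"dp": [0, 0, 0], "angular": [0, 0, 0], "hand": 255}, {"dp": [0, 0, 0], "angular": [0, 0, 0], "hand": 255}])

```text
time_s: 16.95
tcp_pos: [0.5596, 0.2538, 0.0764]
ee_rot: [0.011, 0.974, -0.047, 0.221]
ft_force: [0.1, -0.1, -0.2]
grip_width: -0.0001
```

```bash
python3 st.py
```

```text
16.95 [0.5596 0.2538 0.0764] yaw -5.54 fix tilt deg [ 2.47 24.58] [ 0.1 -0.1 -0.2] -0.0001 q6 1.02
```

Emit:
drive_tool(series=[{"dp": [0.015, -0.002, -0.007], "angular": [0, 0, 0], "hand": 255}, {"dp": [0.015, -0.002, -0.003], "angular": [0, 0, 0], "hand": 255}, {"dp": [0, 0, 0], "angular": [0, 0, 0], "hand": 255}])

```text
time_s: 17.32
tcp_pos: [0.5939, 0.2507, 0.0688]
ee_rot: [0.01, 0.974, -0.047, 0.223]
ft_force: [-0.3, 0.6, -1.2]
grip_width: 0.0001
```

```bash
python3 st.py
```

```text
17.32 [0.5939 0.2507 0.0688] yaw -5.59 fix tilt deg [ 2.33 24.82] [-0.3  0.6 -1.2] 0.0001 q6 0.98
```

Emit:
drive_tool(series=[{"dp": [0.005, -0.001, -0.002], "angular": [0, 0, 0], "hand": 255}, {"dp": [0.005, -0.0005, -0.001], "angular": [0, 0, 0], "hand": 255}, {"dp": [0.005, -0.0005, 0], "angular": [0, 0, 0], "hand": 255}, {"dp": [0.005, -0.0005, 0], "angular": [0, 0, 0], "hand": 255}])

```text
time_s: 17.82
tcp_pos: [0.6152, 0.2478, 0.0662]
ee_rot: [0.01, 0.974, -0.048, 0.223]
ft_force: [-3.0, 1.1, 2.7]
grip_width: -0.0001
```

```bash
python3 st.py
```

```text
17.82 [0.6152 0.2478 0.0662] yaw -5.65 fix tilt deg [ 2.34 24.83] [-3.   1.1  2.7] -0.0001 q6 0.95
```

Sliding contact at about 2–3 N. I continue to the stop.

Emit:
drive_tool(series=[{"dp": [0.005, -0.0005, 0], "angular": [0, 0, 0], "hand": 255}, {"dp": [0.004, -0.0004, 0], "angular": [0, 0, 0], "hand": 255}, {"dp": [0.004, -0.0004, 0], "angular": [0, 0, 0], "hand": 255}])

```text
time_s: 18.2
tcp_pos: [0.6223, 0.247, 0.0658]
ee_rot: [0.011, 0.975, -0.05, 0.218]
ft_force: [-37.8, 4.7, 29.9]
grip_width: -0.0
```

```bash
python3 st.py
```

```text
18.2 [0.6223 0.247  0.0658] yaw -5.85 fix tilt deg [ 2.49 24.32] [-37.8   4.7  29.9] -0.0 q6 0.93
```

Emit:
drive_tool(series=[{"dp": [-0.01, 0.001, 0], "angular": [0, 0, 0], "hand": 255}, {"dp": [-0.04, 0.004, 0], "angular": [0, 0, 0], "hand": 255}, {"dp": [-0.03, 0.0, 0.04], "angular": [0.8, 8.2, 0], "hand": 255}, {"dp": [-0.01, -0.02, 0.045], "angular": [0.8, 8.2, 0], "hand": 255}, {"dp": [0, -0.03, 0.045], "angular": [0.8, 8, 0], "hand": 255}, {"dp": [0, 0, 0], "angular": [0, 0, 0], "hand": 255}, {"dp": [0, 0, 0], "angular": [0, 0, 0], "hand": 255}])

```text
time_s: 19.08
tcp_pos: [0.5221, 0.1987, 0.1935]
ee_rot: [0.002, 0.999, -0.047, -0.004]
ft_force: [-0.6, -0.0, -1.1]
grip_width: -0.0001
```

```bash
python3 st.py; python3 - <<'E'
from bench import robot
from h import *
np.set_printoptions(precision=4,suppress=True)
def meas(s,f):
    im=f["img"].astype(int);r,g,b=im[...,0],im[...,1],im[...,2]
    m=((b>r+50)).astype(np.uint8)
    n,l,st,c=cv2.connectedComponentsWithStats(m);k=1+np.argmax(st[1:,4]);print("blue",st[k])
    m2=((im.min(2)>140)&(im.max(2)-im.min(2)<25)).astype(np.uint8)
    # light blob adjacent to blue bbox
    n,l,st2,c=cv2.connectedComponentsWithStats(m2)
    x,y,w,h,_=st[k]
    for i in range(1,n):
        cx,cy=c[i]
        if st2[i,4]>150 and x-30<cx<x+w+30 and y-10<cy<y+h+10:
            ys,xs=np.nonzero(l==i);B=cv2.boxPoints(cv2.minAreaRect(np.c_[xs,ys].astype(np.float32)));P=p2w(f,B,.077,s);print(st2[i,4],c[i],P,"mean",P.mean(0))
a,b,_=pickle.load(open("w6.pkl","rb"));meas(a,b)
s=robot.get_state();f=robot.grab_frame("wrist");pickle.dump((s,f),open("w7.pkl","wb"));meas(s,f)
c=f["img"][0:280,340:560];cv2.imwrite("pics/w7.png",cv2.resize(c[:,:,::-1],(471,600)))
E
```

```text
19.07 [0.5221 0.1987 0.1935] yaw -5.34 fix tilt deg [ 0.23 -0.51] [-0.6 -0.  -1.1] -0.0001 q6 0.41
blue [ 403    0   43  252 3327]
1598 [406.826  130.5613] [[0.6173 0.2061 0.077 ]
 [0.6264 0.2845 0.077 ]
 [0.6368 0.2823 0.077 ]
 [0.6286 0.2036 0.077 ]] mean [0.6273 0.2441 0.077 ]
blue [ 422    0   50  245 2925]
1706 [429.1571 122.3353] [[0.6246 0.2052 0.077 ]
 [0.6329 0.2838 0.077 ]
 [0.643  0.2816 0.077 ]
 [0.6357 0.2027 0.077 ]] mean [0.6341 0.2433 0.077 ]
```

View pics/w7.png

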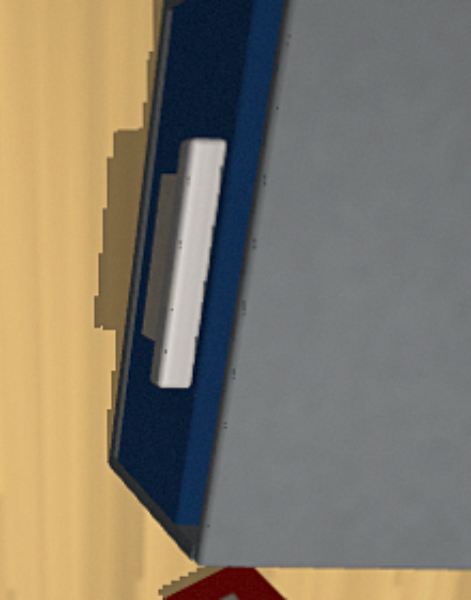

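The panel now sits flush inside the cabinet frame with no gap. I'll check the distance numerically and move toward the wheel.

```bash
python3 - <<'E'
from h import *
np.set_printoptions(precision=4,suppress=True)
s,f=pickle.load(open("w7.pkl","rb"))
g=lambda L,z:p2w(f,np.array(L)*220/471+[340,0],z,s)
P=g([(181,140),(152,380)],.077);C=g([(287,30),(197,560)],.102)
n=np.array([np.cos(np.radians(-5.9)),np.sin(np.radians(-5.9)),0]);print(P,C,(C@n).mean()-(P@n).mean())
E
```

```text
[[0.6296 0.2832 0.077 ]
 [0.6225 0.2072 0.077 ]] [[0.6477 0.3083 0.102 ]
 [0.6303 0.151  0.102 ]] 0.01444650157703753
```

Emit:
drive_tool(series=[{"dp": [0.0065, -0.0515, 0.004], "angular": [0, 0, -4], "hand": 255}, {"dp": [0.0065, -0.0515, 0.004], "angular": [0, 0, -4], "hand": 255}, {"dp": [0.0065, -0.0515, 0], "angular": [0, 0, -4], "hand": 255}, {"dp": [0.0065, -0.0515, 0], "angular": [0, 0, -4], "hand": 255}, {"dp": [0.0065, -0.0515, 0], "angular": [0, 0, -4], "hand": 255}, {"dp": [0.0065, -0.0515, 0], "angular": [0, 0, -4], "hand": 255}, {"dp": [0.0065, -0.0515, 0], "angular": [0, 0, -4], "hand": 255}, {"dp": [0.0065, -0.0515, 0], "angular": [0, 0, -4], "hand": 255}])

```text
time_s: 20.12
tcp_pos: [0.5658, -0.2134, 0.1869]
ee_rot: [0.002, 0.948, -0.319, -0.012]
ft_force: [-0.0, 0.1, 0.4]
grip_width: 0.0
```

Emit:
drive_tool(series=[{"dp": [0.006, -0.04, 0], "angular": [0, 0, 0], "hand": 255}, {"dp": [0, 0, 0], "angular": [0, 0, 0], "hand": 255}, {"dp": [0, 0, 0], "angular": [0, 0, 0], "hand": 255}])

```text
time_s: 20.5
tcp_pos: [0.5695, -0.2542, 0.1807]
ee_rot: [0.002, 0.947, -0.32, -0.016]
ft_force: [-0.1, 0.6, -0.1]
grip_width: 0.0001
```

```bash
python3 st.py; python3 - <<'E'
from bench import robot
from h import *
np.set_printoptions(precision=4,suppress=True)
s=robot.get_state();f=robot.grab_frame("wrist");pickle.dump((s,f),open("w8.pkl","wb"))
print(w2p(f,[[.65,-.247,.044],[.602,-.247,.034],[.745,-.145,.038]],s))
cv2.imwrite("pics/w8.png",cv2.resize(f["img"][:,:,::-1],(800,600),interpolation=cv2.INTER_CUBIC))
E
```

```text
20.5 [ 0.5695 -0.2542  0.1807] yaw -37.34 fix tilt deg [-0.38 -1.81] [-0.1  0.6 -0.1] 0.0001 q6 0.2
[[359.1785 122.1761]
 [305.9934 157.8496]
 [394.7439 -99.2214]]
```

```bash
python3 - <<'E'
from h import *
np.set_printoptions(precision=2,suppress=True)
s,f=pickle.load(open("w7.pkl","rb"))
a=np.radians(-5.9);n=np.array([np.cos(a),np.sin(a),0]);m=np.array([-n[1],n[0],0])
v=290*220/471/1.0  # image row of crop row 290
v=290*280/600
def uat(xc,z,o):  # crop column where the line x=xc,z crosses row v
    L=np.array([o+n*xc+m*y+[0,0,z] for y in np.linspace(-.09,.09,61)])
    p=w2p(f,L,s);i=np.argsort(p[:,1]);return (np.interp(v,p[i,1],p[i,0])-340)*471/220
from scipy.optimize import brentq
c=np.array([.638,.25,0]);c-=0
sh=brentq(lambda d:uat(0,.102,c+n*d)-uat(0,.102,c)*0-243,-.03,.03);o=c+n*sh
print("origin line pt",o,"cab top",uat(0,.102,o),"cab bottom",uat(0,0,o),"panel bot shut",uat(0,.01,o),"panel top shut",uat(0,.08,o))
for e in(0,.003,.006,.01):print(e,"pull top-front",uat(-.012-e,.077,o),"bot-front",uat(-.012-e,.067,o),"top-rear",uat(-e,.077,o),"panel bottom",uat(-e,.01,o),"panel top front",uat(-e,.08,o),"panel top rear",uat(-e+.006,.08,o))
r=f["img"][round(v),390:470];print(*[f"{round((390+i-340+.5)*471/220)}:{p[0]},{p[1]},{p[2]}" for i,p in enumerate(r)])
E
```

```text
origin line pt [0.64 0.25 0.  ] cab top 243.00000000003638 cab bottom 128.3240894427763 panel bot shut 136.39928285366813 panel top shut 210.55685914874047
0 pull top-front 170.02968728405898 bot-front 158.69567761971558 top-rear 206.55848827403938 panel bottom 136.39928285366813 panel top front 210.55685914874047 panel top rear 229.02391925650704
0.003 pull top-front 160.89394425868576 bot-front 149.89829708774943 top-rear 197.42859343370517 panel bottom 129.13884660487224 panel top front 201.32063171673568 panel top rear 219.79131948359327
0.006 pull top-front 151.75696358704138 bot-front 141.0998696447071 top-rear 188.29710168647395 panel bottom 121.8778255339782 panel top front 192.0827305349822 panel top rear 210.55685914874047
0.01 pull top-front 139.57255220983737 bot-front 129.36714243074044 top-rear 176.119450785992 panel bottom 112.19563163801561 panel top front 179.76308647106615 panel top rear 198.2415126886351
108:128,105,67 110:127,105,65 112:124,104,66 115:124,102,67 117:124,103,67 119:122,102,66 121:123,99,66 123:120,101,64 125:124,101,65 127:125,102,64 130:80,70,55 1
[... 284 characters left out ...]
2,206,200 179:211,205,200 181:204,199,195 183:200,194,190 185:195,190,186 187:199,194,188 189:196,191,187 192:197,189,184 194:193,188,183 196:191,185,180 198:193,189,182 200:199,194,189 202:185,178,172 204:83,81,77 207:3,21,44 209:8,25,49 211:6,32,57 213:13,40,71 215:17,43,78 217:19,46,82 219:23,48,83 222:17,47,82 224:23,46,81 226:16,46,80 228:22,47,82 230:15,43,80 232:18,46,81 234:11,45,81 237:27,45,72 239:43,45,50 241:60,61,61 243:79,77,78 245:99,100,100 247:105,108,108 249:118,119,122 252:123,124,128 254:121,122,124 256:118,122,123 258:120,122,126 260:121,122,126 262:119,122,125 264:124,125,128 267:121,123,125 269:120,123,126 271:118,124,124 273:123,126,127 275:120,123,123 277:121,125,125
```

The shut model matches within 1 mm: pull top-front at 171 px against 170 predicted, rear at 204 against 206.5, panel bottom at 139 against 136. The drawer is shut, so on to the wheel.

View pics/w8.png

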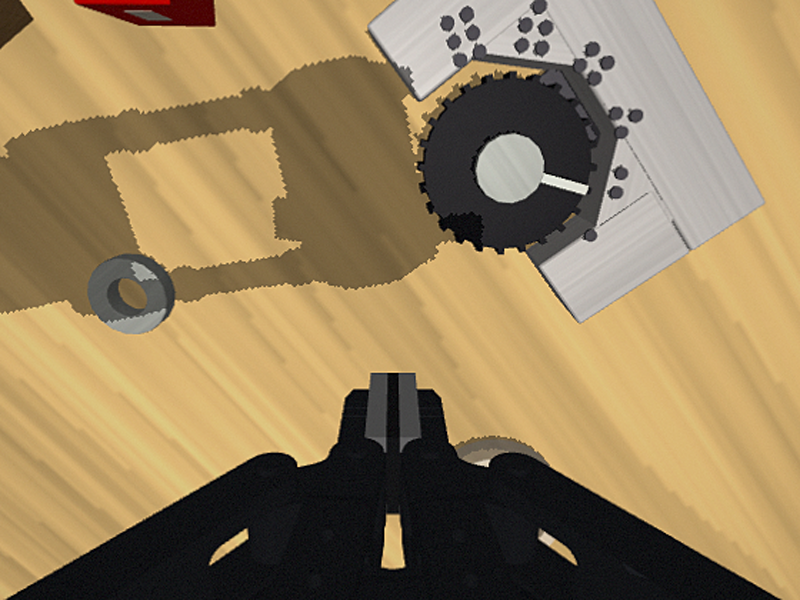

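The pointer bar (545,178)→(587,188) aims at the two-pip group at (618,182), so two clicks are needed. The rim's bare edge faces left, at (418,165).

```bash
cat >wh.py <<'E'
from h import *
np.set_printoptions(precision=4,suppress=True)
def whl(s,f,C,yaw):
    im=f["img"].astype(int).sum(2)
    th=np.arange(-180,180,1.);r=lambda R,z:np.array([[C[0]+R*np.cos(np.radians(t+yaw)),C[1]+R*np.sin(np.radians(t+yaw)),z] for t in th])
    smp=lambda R,z:cv2.remap(im.astype(np.float32),w2p(f,r(R,z),s).astype(np.float32)[None],None,cv2.INTER_LINEAR)[0]
    p=sum(smp(R,.034) for R in(.026,.03,.034));k=(np.abs(th)<100);i=th[k][np.argmax(p[k])];w=(th>i-10)&(th<i+10);pp=np.clip(p-.5*p[k].max(),0,None)*w
    ang=(pp*th).sum()/pp.sum();print("pointer deg rel holder",ang,"wheel clicks",(ang+75)/30)
    return th,smp(.0468,.034)
E
python3 - <<'E'
from wh import *
s,f=pickle.load(open("w8.pkl","rb"))
g=lambda L,z:p2w(f,np.array(L)*.7,z,s)
hub=g([(510,167)],.044);print("hub",hub)
rim=g([(418,165),(480,78),(470,243),(500,250),(510,72),(440,105)],.034)
A=np.c_[2*rim[:,:2],np.ones(6)];x=np.linalg.lstsq(A,(rim[:,:2]**2).sum(1),rcond=None)[0];print("rim fit",x[:2],np.sqrt(x[2]+x[0]**2+x[1]**2))
print("one,two pip",g([(590,235),(618,182)],.038),"pointer tip",g([(587,188)],.034),"bearing",g([(130,285)],.015),"holder corners",g([(765,203),(655,0),(580,322),(370,25),(420,98),(545,265)],.038))
C=hub[0];C[:2]=(C[:2]+x[:2])/2
h=g([(765,203),(655,0)],.038);d=h[1]-h[0];yaw=np.degrees(np.arctan2(d[1],d[0]))-90;print("yaw",yaw)
th,v=whl(s,f,C,yaw)
print([(int(a),int(b)) for a,b in zip(th,v) if abs(a)>125][::2])
E
```

```text
hub [[ 0.6508 -0.2428  0.044 ]]
rim fit [ 0.6499 -0.2421] 0.04630350733400492
one,two pip [[ 0.6664 -0.301   0.038 ]
 [ 0.6929 -0.285   0.038 ]] pointer tip [[ 0.6789 -0.2791  0.034 ]] bearing [[ 0.4239 -0.1651  0.015 ]] holder corners [[ 0.7502 -0.3419  0.038 ]
 [ 0.7498 -0.22    0.038 ]
 [ 0.6356 -0.3423  0.038 ]
 [ 0.6342 -0.1454  0.038 ]
 [ 0.6338 -0.1874  0.038 ]
 [ 0.6376 -0.3008  0.038 ]]
yaw 0.1762036373761191
pointer deg rel holder -53.994177847607425 wheel clicks 0.7001940717464191
[(-180, 293), (-178, 279), (-176, 98), (-174, 2), (-172, 35), (-170, 25), (-168, 301), (-166, 287), (-164, 295), (-162, 254), (-160, 59), (-158, 23), (-156, 13), (-154, 368), (-152, 487), (-150, 494), (-148, 529), (-146, 218), (-144, 41), (-142, 35), (-140, 118), (-138, 541), (-136, 516), (-134, 506), (-132, 492), (-130, 49), (-128, 110), (-126, 91), (127, 107), (129, 104), (131, 269), (133, 280), (135, 290), (137, 303), (139, 279), (141, 33), (143, 94), (145, 58), (147, 484), (149, 283), (151, 288), (153, 284), (155, 24), (157, 50), (159, 31), (161, 215), (163, 291), (165, 286), (167, 306), (169, 64), (171, 35), (173, 24), (175, 15), (177, 291), (179, 290)]
```

Two-pip start, two clicks needed. I descend in front of the rim with a finger corner facing it.

Emit:
drive_tool(series=[{"dp": [-0.017, 0.023, -0.03], "angular": [-0.4, -1.5, 0], "hand": 255}, {"dp": [0, 0, -0.045], "angular": [0, 0, 0], "hand": 255}, {"dp": [0, 0, -0.045], "angular": [0, 0, 0], "hand": 255}, {"dp": [0, 0, -0.02], "angular": [0, 0, 0], "hand": 255}, {"dp": [0, 0, 0], "angular": [0, 0, 0], "hand": 255}, {"dp": [0, 0, 0], "angular": [0, 0, 0], "hand": 255}])

```text
time_s: 21.3
tcp_pos: [0.5517, -0.2206, 0.0381]
ee_rot: [0.001, 0.949, -0.314, -0.001]
ft_force: [0.1, -0.1, 1.4]
grip_width: -0.0001
```

```bash
python3 st.py
```

```text
21.3 [ 0.5517 -0.2206  0.0381] yaw -36.63 fix tilt deg [ 0.05 -0.17] [ 0.1 -0.1  1.4] -0.0001 q6 0.22
```

Emit:
drive_tool(series=[{"dp": [0.002, -0.01, -0.015], "angular": [0, -0.2, 0], "hand": 255}, {"dp": [0, 0, -0.008], "angular": [0, 0, 0], "hand": 255}, {"dp": [0, 0, 0], "angular": [0, 0, 0], "hand": 255}, {"dp": [0.015, 0, 0], "angular": [0, 0, 0], "hand": 255}, {"dp": [0.006, 0, 0], "angular": [0, 0, 0], "hand": 255}, {"dp": [0, 0, 0], "angular": [0, 0, 0], "hand": 255}])

```text
time_s: 22.05
tcp_pos: [0.5798, -0.2327, 0.0174]
ee_rot: [0.001, 0.949, -0.314, 0.004]
ft_force: [-0.6, 1.1, -0.9]
grip_width: 0.0002
```

```bash
python3 st.py
```

```text
22.05 [ 0.5798 -0.2327  0.0174] yaw -36.63 fix tilt deg [0.23 0.44] [-0.6  1.1 -0.9] 0.0002 q6 0.22
```

Emit:
drive_tool(series=[{"dp": [0.004, 0.0015, -0.002], "angular": [0, 0.3, 0], "hand": 255}, {"dp": [0.003, 0, 0], "angular": [0, 0, 0], "hand": 255}, {"dp": [0, 0, 0], "angular": [0, 0, 0], "hand": 255}])

```text
time_s: 22.42
tcp_pos: [0.5873, -0.2309, 0.0154]
ee_rot: [0.002, 0.949, -0.314, 0.002]
ft_force: [-0.0, -0.0, -0.6]
grip_width: -0.0001
```

Emit:
drive_tool(series=[{"dp": [0.002, 0, 0], "angular": [0, 0, 0], "hand": 255}, {"dp": [0, -0.004, 0], "angular": [0, 0, 0], "hand": 255}, {"dp": [-0.0005, -0.004, 0], "angular": [0, 0, 0], "hand": 255}])

```text
time_s: 22.8
tcp_pos: [0.5879, -0.2387, 0.015]
ee_rot: [0.001, 0.949, -0.314, 0.001]
ft_force: [-0.7, 2.9, -0.9]
grip_width: 0.0
```

```bash
python3 st.py
```

```text
22.8 [ 0.5879 -0.2387  0.015 ] yaw -36.59 fix tilt deg [0.18 0.  ] [-0.7  2.9 -0.9] 0.0 q6 0.22
```

Emit:
drive_tool(series=[{"dp": [0, -0.004, 0], "angular": [0, 0, 0], "hand": 255}, {"dp": [0.0002, -0.004, 0], "angular": [0, 0, 0], "hand": 255}, {"dp": [0.0005, -0.004, 0], "angular": [0, 0, 0], "hand": 255}, {"dp": [0.001, -0.004, 0], "angular": [0, 0, 0], "hand": 255}])

```text
time_s: 23.3
tcp_pos: [0.5892, -0.2548, 0.0148]
ee_rot: [0.001, 0.949, -0.314, -0.0]
ft_force: [-0.9, 0.8, -0.2]
grip_width: -0.0001
```

```bash
cat >pk.py <<'E'
from bench import robot
from wh import *
import sys
s=robot.get_state();f=robot.grab_frame("wrist");pickle.dump((s,f),open("wl.pkl","wb"))
whl(s,f,np.array([.6512,-.243,0]),.2)
im=f["img"]
E
python3 st.py; python3 pk.py
```

```text
23.3 [ 0.5892 -0.2548  0.0148] yaw -36.63 fix tilt deg [ 0.07 -0.03] [-0.9  0.8 -0.2] -0.0001 q6 0.19
pointer deg rel holder -27.93630719204919 wheel clicks 1.5687897602650271
```

Emit:
drive_tool(series=[{"dp": [-0.012, 0, 0], "angular": [0, 0, 0], "hand": 255}, {"dp": [-0.008, 0.01, 0], "angular": [0, 0, 0], "hand": 255}, {"dp": [0, 0.015, 0], "angular": [0, 0, 0], "hand": 255}, {"dp": [0, 0, 0], "angular": [0, 0, 0], "hand": 255}])

```text
time_s: 23.85
tcp_pos: [0.5677, -0.2294, 0.015]
ee_rot: [0.001, 0.949, -0.315, 0.001]
ft_force: [0.4, -0.3, -0.3]
grip_width: 0.0002
```

```bash
python3 st.py; python3 pk.py; python3 - <<'E'
from wh import *
s,f=pickle.load(open("wl.pkl","rb"));R,t=RT(f,s);print(-R.T@t,w2p(f,[[.6512,-.243,.034],[.68,-.26,.034]],s))
C=np.array([.6512,-.243,0]);th,v=whl(s,f,C,.2)
print([(int(a),int(b)) for a,b in zip(th,v) if abs(a)>140][::2])
E
```

```text
23.85 [ 0.5677 -0.2294  0.015 ] yaw -36.68 fix tilt deg [0.14 0.02] [ 0.4 -0.3 -0.3] 0.0002 q6 0.22
pointer deg rel holder -73.45877963184381 wheel clicks 0.05137401227187297
[ 0.6161 -0.1646  0.1576] [[481.4855 210.1305]
 [574.6794 200.7349]]
pointer deg rel holder -73.45877963184381 wheel clicks 0.05137401227187297
[(-180, 53), (-178, 44), (-176, 63), (-174, 63), (-172, 55), (-170, 493), (-168, 627), (-166, 229), (-164, 23), (-162, 44), (-160, 53), (-158, 67), (-156, 138), (-154, 596), (-152, 602), (-150, 632), (-148, 73), (-146, 32), (-144, 106), (-142, 90), (141, 63), (143, 149), (145, 139), (147, 44), (149, 54), (151, 36), (153, 45), (155, 58), (157, 125), (159, 121), (161, 51), (163, 43), (165, 58), (167, 53), (169, 55), (171, 70), (173, 65), (175, 51), (177, 39), (179, 44)]
```

```bash
cat >pk.py <<'E'
from bench import robot
from wh import *
C=np.array([.6512,-.243,0])
d0=pickle.load(open("f0.pkl","rb"))
for n in("side","top"):
    f=robot.grab_frame(n)
    for k,g in(("start",d0[n]),("now",f)):
        print(n,k);whl(None,g,C,.2)
    if n=="side":pickle.dump(f,open("side_l.pkl","wb"))
E
python3 pk.py; python3 - <<'E'
from wh import *
a=pickle.load(open("f0.pkl","rb"))["side"];b=pickle.load(open("side_l.pkl","rb"))
C=[.6512,-.243]
for f in(a,b):
    im=f["img"].astype(np.float32).sum(2)
    for R in(.026,.032):
        P=np.array([[C[0]+R*np.cos(t),C[1]+R*np.sin(t),.034] for t in np.radians(np.arange(-90,60,5))])
        print(cv2.remap(im,w2p(f,P).astype(np.float32)[None],None,1)[0].astype(int))
E
```

```text
side start
pointer deg rel holder -49.14948909383554 wheel clicks 0.8616836968721486
side now
pointer deg rel holder -19.97294548231764 wheel clicks 1.834235150589412
top start
pointer deg rel holder -57.43179905212405 wheel clicks 0.5856066982625318
top now
pointer deg rel holder -52.41687688369559 wheel clicks 0.7527707705434802
[131 134 136 132 130 130 187 352 420 435 327 230 124 118 113 122 184 223
 266 292 311 327 339 366 358 381 380 378 358 326]
[134 138 143 134 122 116 178 331 452 426 223 144 118 131 136 139 135 134
 128 133 130 139 117 153 165 153 127 133 130 135]
[138 138 142 138 138 136 136 132 128 125 116 139 246 420 524 451 335 242
 271 313 342 328 237 146 121 132 124 129 132 150]
[139 141 141 139 139 128 136 140 137 124 132 113 190 404 489 375 185 116
 116 129 124 137 111 120 135 143 129 128 158 163]
```

Side camera gives −49° → −20°, exactly one click, so the wheel is at three. I repeat the same stroke for four.

Emit:
drive_tool(series=[{"dp": [0.012, -0.0015, 0], "angular": [0, 0, 0], "hand": 255}, {"dp": [0.006, 0, 0], "angular": [0, 0, 0], "hand": 255}, {"dp": [0, 0, 0], "angular": [0, 0, 0], "hand": 255}])

```text
time_s: 24.38
tcp_pos: [0.5876, -0.2327, 0.0153]
ee_rot: [0.001, 0.949, -0.315, 0.0]
ft_force: [-3.9, 0.3, 2.0]
grip_width: 0.0002
```

```bash
python3 st.py
```

```text
24.38 [ 0.5876 -0.2327  0.0153] yaw -36.72 fix tilt deg [ 0.18 -0.01] [-3.9  0.3  2. ] 0.0002 q6 0.23
```

Emit:
drive_tool(series=[{"dp": [0.001, 0.001, 0], "angular": [0, 0, 0], "hand": 255}, {"dp": [0, -0.004, 0], "angular": [0, 0, 0], "hand": 255}, {"dp": [-0.0003, -0.004, 0], "angular": [0, 0, 0], "hand": 255}])

```text
time_s: 24.75
tcp_pos: [0.5872, -0.2397, 0.0147]
ee_rot: [0.001, 0.949, -0.315, -0.001]
ft_force: [-1.6, 2.8, 1.6]
grip_width: 0.0003
```

```bash
python3 st.py; python3 pk.py | grep -A1 "side now"
```

```text
24.75 [ 0.5872 -0.2397  0.0147] yaw -36.71 fix tilt deg [ 0.12 -0.14] [-1.6  2.8  1.6] 0.0003 q6 0.22
side now
pointer deg rel holder -12.530783194516783 wheel clicks 2.0823072268494403
```

Driving, already +7°. I continue the stroke.

Emit:
drive_tool(series=[{"dp": [0.0003, -0.004, 0], "angular": [0, 0, 0], "hand": 255}, {"dp": [0.0003, -0.004, 0], "angular": [0, 0, 0], "hand": 255}, {"dp": [0.0006, -0.004, 0], "angular": [0, 0, 0], "hand": 255}, {"dp": [0.001, -0.003, 0], "angular": [0, 0, 0], "hand": 255}])

```text
time_s: 25.35
tcp_pos: [0.5899, -0.255, 0.0148]
ee_rot: [0.001, 0.949, -0.315, -0.001]
ft_force: [-1.6, 0.7, 0.3]
grip_width: 0.0001
```

```bash
python3 st.py; python3 pk.py | grep -A1 "side now"
```

```text
25.35 [ 0.5899 -0.255   0.0148] yaw -36.74 fix tilt deg [ 0.09 -0.09] [-1.6  0.7  0.3] 0.0001 q6 0.2
side now
pointer deg rel holder -11.638397786113337 wheel clicks 2.1120534071295554
```

Emit:
drive_tool(series=[{"dp": [-0.012, 0, 0], "angular": [0, 0, 0], "hand": 255}, {"dp": [-0.02, 0, 0.01], "angular": [0, 0, 0], "hand": 255}, {"dp": [0, 0, 0.05], "angular": [0, 0, 0], "hand": 255}, {"dp": [0, 0, 0.05], "angular": [0, 0, 0], "hand": 255}, {"dp": [0.01, 0, 0.05], "angular": [0, 0, 0], "hand": 255}, {"dp": [0, 0, 0], "angular": [0, 0, 0], "hand": 255}, {"dp": [0, 0, 0], "angular": [0, 0, 0], "hand": 255}])

```text
time_s: 26.32
tcp_pos: [0.5626, -0.2544, 0.1776]
ee_rot: [0.001, 0.949, -0.316, -0.001]
ft_force: [-0.0, 0.1, -0.7]
grip_width: -0.0
```

```bash
python3 st.py; python3 pk.py | grep -A1 "side now"; python3 - <<'E'
from bench import robot
from wh import *
C=np.array([.6512,-.243,0])
s=robot.get_state();f=robot.grab_frame("wrist");b=robot.grab_frame("side")
a,g=pickle.load(open("w8.pkl","rb"));whl(a,g,C,.2);whl(s,f,C,.2)
for F,S in((g,a),(f,s),(b,None)):
    im=F["img"].astype(np.float32).sum(2)
    for R in(.026,.034):
        P=np.array([[C[0]+R*np.cos(t),C[1]+R*np.sin(t),.034] for t in np.radians(np.arange(-90,60,5))])
        print(cv2.remap(im,w2p(F,P,S).astype(np.float32)[None],None,1)[0].astype(int))
E
```

```text
26.32 [ 0.5626 -0.2544  0.1776] yaw -36.79 fix tilt deg [ 0.07 -0.09] [-0.   0.1 -0.7] -0.0 q6 0.18
side now
pointer deg rel holder 8.826087833487612 wheel clicks 2.79420292778292
pointer deg rel holder -54.483858472832495 wheel clicks 0.6838713842389168
pointer deg rel holder 6.0238626325974165 wheel clicks 2.7007954210865805
[120 114 118 114 118 111 568 656 624 107 114 114 112 115 118 113 114 117
 112 112 118 118 114 112 120 116 123 119 129 131]
[112 102 119 114 111 112  92 655 477 110 118 114 107 108 119 110 113 113
 106 114 110 107 124 113 108 123 124 121 127 125]
[116 107 110 110 115 118 115 113 110 113 117 103 110 108 109 116 115 105
 336 654 689  86 115 114 116 119 115 119 130 127]
[112 105 114 111 110 106 113 105 103  97 112 115 102 101 102 104 105 104
  68 653 627 114 110 112 107 106 117 111 122 120]
[135 137 137 134 138 134 128 135 134 130 130 129 133 129 117 128 185 214
 313 431 455 380 338 380 377 396 396 398 375 340]
[139 139 138 142 144 139 134 134 136 135 137 139 142 141 136 138 131 119
 130 412 530 280 115 119 111 114 112 111 117 122]
```

```bash
python3 - <<'E'
from bench import robot
from wh import *
C=np.array([.6512,-.243])
a,g=pickle.load(open("w8.pkl","rb"));A=lambda p:np.degrees(np.arctan2(p[...,1]-C[1],p[...,0]-C[0]))
for grp in([(590,235)],[(620,173),(616,192)],[(615,113),(636,116),(621,132)],[(592,49),(580,65),(607,62),(594,78)],[(540,5),(525,25),(545,27),(522,45),(541,48)]):
    print("pip",A(p2w(g,np.array(grp)*.7,.038,a)).round(1), A(p2w(g,np.array(grp)*.7,.038,a).mean(0)).round(1))
s=robot.get_state();f=robot.grab_frame("wrist")
for F,S,th in((g,a,-54),(f,s,6)):
    im=F["img"].astype(np.float32).sum(2)
    r=np.arange(.008,.05,.001);t=np.radians(np.arange(th-25,th+26,1.))
    G=np.array([[[C[0]+R*np.cos(x),C[1]+R*np.sin(x),.034] for x in t] for R in r])
    v=cv2.remap(im,w2p(F,G.reshape(-1,3),S).reshape(len(r),len(t),2).astype(np.float32),None,1)
    pts=[]
    for i in range(0,len(r),2):
        m=v[i]>400
        print(round(r[i],3),np.degrees(t[m]).round().astype(int)[[0,-1]] if m.any() else None,end="; ")
    m=(v>400)&(r[:,None]>.024)&(r[:,None]<.04);P=G[m][:,:2];d=np.linalg.svd(P-P.mean(0))[2][0];d*=np.sign(d@(P.mean(0)-C))
    print("\nbar dir",np.degrees(np.arctan2(d[1],d[0])),"offset of centre from bar line mm",1e3*np.cross(d,P.mean(0)-C))
E
```

```text
pip [-75.3] -75.3
pip [-40.6 -50.2] -45.5
pip [-10.3 -15.5 -20.3] -15.4
pip [19.5 19.7 11.  10.2] 15.1
pip [45.4 50.  41.6 50.3 40.9] 45.7
0.008 [-79 -29]; 0.01 [-79 -29]; 0.012 [-79 -29]; 0.014 [-79 -29]; 0.016 [-79 -29]; 0.018 [-79 -29]; 0.02 [-79 -48]; 0.022 [-61 -49]; 0.024 [-61 -50]; 0.026 [-60 -49]; 0.028 [-59 -50]; 0.03 [-59 -50]; 0.032 [-59 -50]; 0.034 [-58 -50]; 0.036 [-58 -51]; 0.038 [-57 -51]; 0.04 [-57 -51]; 0.042 [-57 -51]; 0.044 [-57 -51]; 0.046 None; 0.048 None; 
bar dir -51.41371500100752 offset of centre from bar line mm -1.6051326516995126
0.008 [-19  31]; 0.01 [-19  31]; 0.012 [-19  31]; 0.014 [-19  31]; 0.016 [-19  31]; 0.018 [-19  13]; 0.02 [-2 12]; 0.022 [-1 12]; 0.024 [ 0 11]; 0.026 [ 1 11]; 0.028 [ 1 11]; 0.03 [ 2 11]; 0.032 [ 2 11]; 0.034 [ 2 10]; 0.036 [ 3 10]; 0.038 [ 3 10]; 0.04 [ 3 10]; 0.042 [ 4 10]; 0.044 [ 4 10]; 0.046 None; 0.048 None; 
bar dir 7.930082129408979 offset of centre from bar line mm -0.885402884760304<stdin>:18: DeprecationWarning: Arrays of 2-dimensional vectors are deprecated. Use arrays of 3-dimensional vectors instead. (deprecated in NumPy 2.0)
```

Measured against the pips, the bar direction is +7.9° and four is at +15°. That is 60° from the start, so two clicks, but about 7° shy. I'll nudge it a few degrees forward within this click and see where it settles.

Emit:
drive_tool(series=[{"dp": [0.005, 0.022, -0.05], "angular": [0, 0, 0], "hand": 255}, {"dp": [0, 0, -0.05], "angular": [0, 0, 0], "hand": 255}, {"dp": [0, 0, -0.045], "angular": [0, 0, 0], "hand": 255}, {"dp": [0, 0, -0.012], "angular": [0, 0, 0], "hand": 255}, {"dp": [0, 0, 0], "angular": [0, 0, 0], "hand": 255}, {"dp": [0, 0, 0], "angular": [0, 0, 0], "hand": 255}])

```text
time_s: 27.32
tcp_pos: [0.5669, -0.2317, 0.0147]
ee_rot: [0.001, 0.949, -0.316, -0.002]
ft_force: [0.1, -0.0, 1.0]
grip_width: 0.0
```

```bash
python3 st.py; python3 pk.py | grep -A1 "side now"
```

```text
27.32 [ 0.5669 -0.2317  0.0147] yaw -36.82 fix tilt deg [ 0.01 -0.23] [ 0.1 -0.   1. ] 0.0 q6 0.22
side now
pointer deg rel holder 8.444051247121147 wheel clicks 2.7814683749040383
```

Emit:
drive_tool(series=[{"dp": [0.013, 0, 0], "angular": [0, 0, 0], "hand": 255}, {"dp": [0.007, 0.0015, 0], "angular": [0, 0, 0], "hand": 255}, {"dp": [0, 0, 0], "angular": [0, 0, 0], "hand": 255}, {"dp": [0, -0.004, 0], "angular": [0, 0, 0], "hand": 255}, {"dp": [0, -0.004, 0], "angular": [0, 0, 0], "hand": 255}])

```text
time_s: 28.05
tcp_pos: [0.5875, -0.2385, 0.0179]
ee_rot: [0.001, 0.949, -0.315, -0.003]
ft_force: [-4.3, 0.2, 2.1]
grip_width: 0.0001
```

```bash
python3 st.py; python3 pk.py | grep -A1 "side now"
```

```text
28.05 [ 0.5875 -0.2385  0.0179] yaw -36.75 fix tilt deg [ 0.04 -0.38] [-4.3  0.2  2.1] 0.0001 q6 0.22
side now
pointer deg rel holder -6.108148578615126 wheel clicks 2.296395047379496
```

```bash
cat >pf.py <<'E'
from wh import *
f=pickle.load(open("side_l.pkl","rb"));C=[.6512,-.243]
im=f["img"].astype(np.float32).sum(2)
for R in(.03,.034,.038):
    P=np.array([[C[0]+R*np.cos(t),C[1]+R*np.sin(t),.034] for t in np.radians(np.arange(-90,60,5))])
    print(cv2.remap(im,w2p(f,P).astype(np.float32)[None],None,1)[0].astype(int))
E
python3 pf.py
```

```text
[140 137 132 127 128 132 136 137 137 137 135 135 131 128 132 127 124 133
 126 122 126 133 133 126 126 126 122 120 121 123]
[136 137 136 136 128 132 136 137 134 128 142 131 135 132 131 128 127 131
 127 132 120 137 158 144 135 130 119 120 123 124]
[141 135 133 139 139 140 133 122 135 138 130 129 122 129 129 123 128 127
 135 134 131 136 184 190 161 140 118 127 124 121]
```

Emit:
drive_tool(series=[{"dp": [-0.012, 0, 0], "angular": [0, 0, 0], "hand": 255}, {"dp": [-0.02, 0, 0.01], "angular": [0, 0, 0], "hand": 255}, {"dp": [0, 0, 0.05], "angular": [0, 0, 0], "hand": 255}, {"dp": [0, -0.01, 0.05], "angular": [0, 0, 0], "hand": 255}, {"dp": [0.01, -0.01, 0.05], "angular": [0, 0, 0], "hand": 255}, {"dp": [0, 0, 0], "angular": [0, 0, 0], "hand": 255}, {"dp": [0, 0, 0], "angular": [0, 0, 0], "hand": 255}])

```text
time_s: 29.02
tcp_pos: [0.5661, -0.2603, 0.1836]
ee_rot: [0.001, 0.949, -0.316, 0.004]
ft_force: [-0.6, -0.3, -0.1]
grip_width: -0.0
```

```bash
cat >bar.py <<'E'
from bench import robot
from wh import *
C=np.array([.6512,-.243])
s=robot.get_state();F=robot.grab_frame("wrist")
im=F["img"].astype(np.float32).sum(2);r=np.arange(.024,.042,.001);t=np.radians(np.arange(-95,96,1.))
G=np.array([[[C[0]+R*np.cos(x),C[1]+R*np.sin(x),.034] for x in t] for R in r])
v=cv2.remap(im,w2p(F,G.reshape(-1,3),s).reshape(len(r),len(t),2).astype(np.float32),None,1)
w=(v>400).sum(0)>12;print("bar angles",np.degrees(t[w]).round())
E
python3 st.py; python3 bar.py; python3 pk.py | grep -A1 "side now"; python3 pf.py
```

```text
29.02 [ 0.5661 -0.2603  0.1836] yaw -36.88 fix tilt deg [0.26 0.39] [-0.6 -0.3 -0.1] -0.0 q6 0.17
bar angles [11. 12. 13. 14. 15. 16. 17. 18.]
side now
pointer deg rel holder 16.356585095773116 wheel clicks 3.045219503192437
[129 137 138 136 139 142 137 137 138 139 137 135 135 131 133 134 130 129
 121 116 316 499 420 266 215 236 229 228 200 171]
[139 141 139 132 138 147 139 137 143 137 138 140 135 133 146 139 137 142
 124 114 243 538 421 176 110 116 118 113 119 121]
[137 140 135 136 130 135 142 144 129 142 133 138 137 136 135 134 137 133
 127 110 230 503 352 121 114 126 127 122 128 125]
```

The bar now reads 11–18°, centred at 14.5°, against the four-pip mark at 15°. The side camera agrees at 16°. The arm is clear, so I hand in.

```bash
python3 -c "
from bench import robot
print(robot.close_job())"
```

```text
the job is handed in; nothing more can be done
None
```

The carton is in the free cell, the drawer is shut, and the stock wheel rests at four pips. I handed in at about 29 s with the arm clear of everything.

- **Carton:** I gripped it across its narrow faces, set it on the pad and released it. A picture before closing showed all four cartons standing. With the drawer shut I could not see them again.
- **Drawer:** My first push stopped about 11 mm short, because the gripper's linkage came against the cabinet at about 16–20 N. I backed off, tilted the tool 25° and pushed the pull to the hard stop. That final push read about 48 N at the wrist, taken by the fingertip. The later picture matched the fully shut position to within 1 mm.
- **Wheel:** It started at two pips and moved up two clicks with a finger corner. It then rested about 7° short of the mark, so I nudged it forward within the same click. The last check put the pointer at 14.5° in the wrist camera and 16° in the side camera; four pips is at 15°. Side-camera readings taken while the gripper blocked the view disagreed, so I ignored them.
- **Bystanders:** I planned every path clear of the other objects and felt no contact with them. I did not measure their positions again at the end.

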